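# Case up the duck whistles for the night

### The arm

A 7-joint arm with a two-finger parallel gripper is mounted at the origin on the work surface. World frame = base frame: x ahead of the robot, y to its left, z up, the work surface at z = 0. Lengths are in m, angles in rad, forces in N, time in s.
With the tool pointing down it reaches from about 0.35 to 0.9 m from the base axis. Payload 19.9 kg.
Tool frame: the origin (TCP) lies midway between the tips of the shut fingers; the grasp point (between the pads) lies 19 mm behind it (robot.hold_point_z is the distance from the TCP to the grasp point, in m); z points along the fingers, y is the direction in which the jaws open and shut (so a half turn about z gives the same grasp; the last joint's range is limited). The gripper opens to 94 mm and grips with 3 to 60 N. Pads are 16 mm wide; open, the fingers measure 119 mm over their backs; the gripper's body (75 mm by 177 mm) begins 78 mm behind the grasp point.
Start: joints at [-1.357, 0.417, -0.01, 1.614, 0.005, 1.111, -0.053], TCP at [0.158, 0.605, 0.183] pointing down, gripper open.
Joint ranges: [-2.81, 2.81], [-0.39, 2.02], [-1.27, 1.25], [0.06, 2.57], [-1.19, 4.33], [0.19, 2], [-2.82, 2.82]. Speed limits (rad/s): [1.89, 1.89, 2.39, 2.39, 3.01, 3.01, 3.01].

### API

Orientations are given as a rotation vector (axis times angle).
In Python, from station import robot gives the robot as it stands.
- The arm moves only by the shell command python3 -m handwheel 'ROWS'. ROWS is JSON, a list of rows, each a list of 7 numbers: the closure in counts, from 0 (fully open) to 255 (shut), then the shift along the tool's x, y, z in m, then the turn, a rotation vector about the tool's x, y, z in rad. A call has 1 to 20 rows; each row is the pose to reach, as a shift and turn from the pose measured when the call began, along the tool's axes at that moment; what a row does not reach only later rows make up. A row lasts 1/10 s, in which the tool goes at most 50 mm and 8.59 degrees, less where a joint would pass 70% of its speed; a pose out of reach is approached as far as the arm can. A call with a gripper value outside its range is refused whole. The fingers move at their own pace and stop on an object; the grip force is fixed at half the most. Time passes only in rows, so rows that repeat a pose let the fingers close. It gives the time, the measured TCP pose, the force and the opening at its end, in the units of the state.
- robot.observe(): the state, without advancing time (a new reading comes with each control period).
- robot.grab_frame(name): name is "scene" or "side" or "wrist"; returns a dict with "pixels" (400x640x3 uint8, blue, green, red), "range_z" (400x640 float32, m along the optical axis (not along the pixel's ray), 0 where there is no reading), "camera_matrix" (3x3 intrinsics, pixels), "k1" (the pictures are not rectified: a ray, as slopes to the right and down, at radius r is drawn at 1 + k1 r^2 times it, then the intrinsics apply), "world_to_cam" (4x4, takes a point from world to camera coordinates); the wrist camera has in their place "T_tool_cam" (4x4, takes a point from camera to tool coordinates, whose origin is the TCP and whose axes are the flange's). Camera axes: x right, y down, z forward; pixel columns grow to the right and rows downward; lengths in m; the calibration is good to about 2 mm. A picture is of the moment at which its call begins: read the wrist's pose just before it.
- robot.finish_job(): hands the job in, once; it reports no verdict.
The state is a dict: "clock": time; "q": joint angles; "qd": joint speeds; "tau": joint torques, N m; "tool_pos": TCP position; "tool_rot": TCP orientation; "ft_force": force on the tool from outside, world axes, zero at the start; "moment": the same for the moment, N m; "gripper_width": finger opening in m.
Only numpy, scipy, OpenCV 4.12 (cv2) and the standard library are available. Lean on these libraries where they do the work, as an engineer would, in place of code of your own. Each camera call takes 0.05 s, during which the arm holds its last target.

### The job

Pack up for the night: put every duck whistle on the counter into the stock case, then put the lid with the bar handle on the case so that it sits flat all round. After that push the closed case square and flush into the corner of the fence, and last swing the hold-down clamp down until its pad rests on the lid; leave the other whistles where they are.

Things in the scene. Friction and masses are not known exactly. Their poses are not given: they have to be found in the camera images.
- case: open plywood stock case, loose on the counter, 136 (own x) x 176 (own y) x 62 mm high outside, walls and floor 6 mm, so 124 x 164 mm inside and 56 mm deep. Origin: centre of its underside, z up
- lid: loose plywood lid: plate 134 (own x) x 174 (own y) x 8 mm, with a ring of battens below it (114 x 154 mm outside, 8 mm deep) that drops inside the case walls with 5 mm to spare on each side, and a bridge handle on top. Origin: centre of the plate's underside, 8 mm above the counter when lying on it, 62 mm when on the case. Fits either way round
- lid_handle (a point): middle of the dark wooden bar of the lid's bridge handle, 38 mm above the lid's origin; the bar is 14 mm wide, 12 mm high and 100 mm long along the lid's y, with 24 mm of free height below it
- fence: dark wooden corner fence fixed to the counter. Origin: inner corner, at counter height. Far wall along own y (inner face x = 0, y from -170 to 20 mm), side wall along own x (inner face y = 0, x from -130 to 0 mm), 20 mm thick, 40 mm high; the corner opens to -x, -y. A case in it has its 176 mm side along the far wall and its centre at x = -68, y = -88 mm
- clamp (a joint): steel hold-down clamp arm behind the far wall, rad: 0 = upright, grows as it swings down over the corner towards the fence's -x, 1.57 = level with its rubber pad on the lid of a case in the corner. Stiff, stays where left (2 N at the tip moves it). Arm 10 x 22 mm, 78 mm from hinge to tip; the pad, 20 mm round, stands 14 mm proud on the case side, 60 mm from the hinge
- clamp_hinge (a point): hinge axis of the clamp arm (along the fence's y), at fence x = 35, y = -88 mm, 89 mm above the counter, between two steel cheeks 100 mm high that stand behind the far wall (fence x = 20 to 50, y = -113 to -63 mm)
- clamp_tip (a point): end of the clamp arm, on its centre line, 78 mm from the hinge
- duck0: duck whistle of yellow glazed clay (may be absent), 70 mm long along own x (beak +x, tail mouthpiece -x), body 34 mm wide and 32 mm high, round head at x = 19 mm reaching 48 mm high. Origin: centre of its flat underside
- duck1: duck whistle of yellow glazed clay (may be absent), 70 mm long along own x (beak +x, tail mouthpiece -x), body 34 mm wide and 32 mm high, round head at x = 19 mm reaching 48 mm high. Origin: centre of its flat underside
- duck2: duck whistle of yellow glazed clay (may be absent), 70 mm long along own x (beak +x, tail mouthpiece -x), body 34 mm wide and 32 mm high, round head at x = 19 mm reaching 48 mm high. Origin: centre of its flat underside
- duck3: duck whistle of yellow glazed clay (may be absent), 70 mm long along own x (beak +x, tail mouthpiece -x), body 34 mm wide and 32 mm high, round head at x = 19 mm reaching 48 mm high. Origin: centre of its flat underside
- cherry: red lacquered cherry-shaped whistle, ball 46 mm across with a curved stalk, 80 mm high, flat foot; origin centre of underside. Not part of the job, leave it
- pot: yellow glazed clay pot whistle, round, 54 mm across, 52 mm high, no head or beak; origin centre of underside. Not part of the job, leave it
- horn: small horn whistle with polished tip on a wooden stand, 76 mm long, 29 mm high; origin centre of underside. Leave it

How it is judged:
On the way, in this order (a step that is already met when the one before it is completed fails the run):
1. every duck whistle present is in the case (x of duck0 in the frame of case between -0.064 and 0.064 m and y of duck0 in the frame of case between -0.084 and 0.084 m and z of duck0 in the frame of case between -0.005 and 0.045 m and x of duck1 in the frame of case between -0.064 and 0.064 m and y of duck1 in the frame of case between -0.084 and 0.084 m and z of duck1 in the frame of case between -0.005 and 0.045 m and x of duck2 in the frame of case between -0.064 and 0.064 m and y of duck2 in the frame of case between -0.084 and 0.084 m and z of duck2 in the frame of case between -0.005 and 0.045 m and x of duck3 in the frame of case between -0.064 and 0.064 m and y of duck3 in the frame of case between -0.084 and 0.084 m and z of duck3 in the frame of case between -0.005 and 0.045 m), for 0.2 s.
2. the lid sits flat on the loaded case (all of step 1 and x of lid in the frame of case between -0.008 and 0.008 m and y of lid in the frame of case between -0.008 and 0.008 m and z of lid in the frame of case between 0.058 and 0.066 m and angle between the z axis of lid and the z axis of case, either way round below 0.035 rad and angle between lid's own z axis and vertical below 0.1 rad), for 0.2 s.
3. the closed case is square and flush in the fence corner (x of lid in the frame of case between -0.008 and 0.008 m and y of lid in the frame of case between -0.008 and 0.008 m and z of lid in the frame of case between 0.058 and 0.066 m and angle between the z axis of lid and the z axis of case, either way round below 0.035 rad and angle between lid's own z axis and vertical below 0.1 rad and x of case in the frame of fence between -0.072 and -0.064 m and y of case in the frame of fence between -0.092 and -0.084 m and angle between the x axis of case and the x axis of fence, either way round below 0.03 rad and angle between case's own z axis and vertical below 0.03 rad), for 0.2 s.
4. the clamp is down with its pad on the lid (all of step 3 and value of joint clamp between 1.5 and 1.64 rad), for 0.2 s.
At the end, for the whole second after the job is handed in: Every duck whistle present is in the case; the lid lies flat on it (within 8 mm of centre, 4 mm in height, 2 degrees); the case stands within 4 mm of both fence walls and within 1.7 degrees of square; the clamp arm is level (1.50 to 1.64 rad), pad on the lid; case and lid at rest (all of step 1 and all of step 4 and linear speed of each of case, lid below 0.02 m/s); the robot touches nothing.
It fails at once if another whistle is moved more than 5 cm (distance of any of cherry, pot, horn from where it was at the start of the episode above 0.05 m).
Of duck0, duck1, duck2, duck3 only 2 to 4 are there at a start; the rules pass over those that are not, and their reading is None.
At some moment in a run one of duck0, duck1, duck2, duck3 may be knocked a few centimetres aside while the robot is not near it.
Once in a run the grip may slacken for a moment while it holds something.
It also fails if it takes over 210 s, if anything falls off the work surface, if the arm or the gripper's body presses on something with over 40 N, if the wrist force passes 120 N, or if a joint passes its speed limit or range.

## Working session

There is one attempt and no reset: what is moved stays moved. The work goes in short steps, Python scripts to look and compute and a shell command to move; the robot and the scene stay as the last step left them, time stands still between calls to the robot, and variables do not carry over. Pictures are saved under pics/ and viewed, and the job is handed in when it is done.

```bash
ls; mkdir -p pics
cat > h.py <<'E'
import numpy as np, cv2
from scipy.spatial.transform import Rotation as R
from station import robot
def cam(name):
    s=robot.observe(); f=robot.grab_frame(name)
    if name=='wrist':
        T=np.eye(4);T[:3,:3]=R.from_rotvec(s['tool_rot']).as_matrix();T[:3,3]=s['tool_pos']
        f['c2w']=T@np.array(f['T_tool_cam'])
    else: f['c2w']=np.linalg.inv(np.array(f['world_to_cam']))
    return f
def slopes(f,uv):
    K=np.array(f['camera_matrix']);uv=np.atleast_2d(np.array(uv,float))
    return cv2.undistortPoints(uv.reshape(-1,1,2),K,np.array([f['k1'],0,0,0.])).reshape(-1,2)
def plane(f,uv,z):
    s=slopes(f,uv); d=np.c_[s,np.ones(len(s))]@f['c2w'][:3,:3].T; o=f['c2w'][:3,3]
    return o+d*((z-o[2])/d[:,2])[:,None]
def cloud(f):
    h,w=f['range_z'].shape
    v,u=np.mgrid[0:h,0:w]; s=slopes(f,np.c_[u.ravel(),v.ravel()]); z=f['range_z'].ravel().astype(float)
    P=np.c_[s*z[:,None],z]@f['c2w'][:3,:3].T+f['c2w'][:3,3]
    P[z==0]=np.nan
    return P.reshape(h,w,3)
def proj(f,P):
    P=np.atleast_2d(P);w=np.linalg.inv(f['c2w']);p=P@w[:3,:3].T+w[:3,3];s=p[:,:2]/p[:,2:]
    s=s*(1+f['k1']*(s**2).sum(1))[:,None];K=np.array(f['camera_matrix']);return s@K[:2,:2].T+K[:2,2]
def st():
    s=robot.observe();print({k:np.round(s[k],3).tolist() for k in ['clock','tool_pos','tool_rot','ft_force','gripper_width','q']})
    print(np.round(R.from_rotvec(s['tool_rot']).as_matrix(),3).tolist())
    return s
def topdown(P,img,z0=0.0,z1=.4,x=(.2,.95),y=(-.6,.8),res=.002):
    pass
E
python3 - <<'E'
from h import *
st(); print(robot.hold_point_z)
for n in ['scene','side','wrist']:
    f=cam(n); cv2.imwrite(f'pics/a_{n}.png',f['pixels']); print(n,np.round(f['c2w'],3).tolist(),f['k1'],np.array(f['camera_matrix']).tolist())
E
```

```text
pics
{'clock': 0.0, 'tool_pos': [0.158, 0.604, 0.182], 'tool_rot': [-0.401, -3.116, 0.002], 'ft_force': [-0.67, 0.668, 0.199], 'gripper_width': 0.094, 'q': [-1.357, 0.418, -0.01, 1.614, 0.005, 1.111, -0.053]}
[[-0.967, 0.253, -0.0], [0.253, 0.967, -0.001], [-0.0, -0.001, -1.0]]
0.0188
scene [[-0.772, 0.535, -0.343, 0.855], [0.636, 0.658, -0.404, 0.397], [0.009, -0.53, -0.848, 0.932], [0.0, 0.0, 0.0, 1.0]] -0.008949493884409859 [[402.63804170269503, 0.0, 322.6038244044506], [0.0, 402.63804170269503, 203.76297516605172], [0.0, 0.0, 1.0]]
side [[0.98, -0.141, 0.142, 0.344], [-0.2, -0.715, 0.669, -0.821], [0.007, -0.684, -0.729, 0.986], [0.0, 0.0, 0.0, 1.0]] -0.03332182880701299 [[439.43839614841363, 0.0, 319.8569254925786], [0.0, 439.43839614841363, 196.8614079022115], [0.0, 0.0, 1.0]]
wrist [[0.253, 0.942, 0.221, 0.095], [0.967, -0.246, -0.058, 0.622], [-0.001, 0.228, -0.974, 0.384], [0.0, 0.0, 0.0, 1.0]] -0.05884835272926335 [[300.3044945855266, 0.0, 323.10898759366154], [0.0, 300.3044945855266, 195.58093367895935], [0.0, 0.0, 1.0]]
```

View pics/a_scene.png

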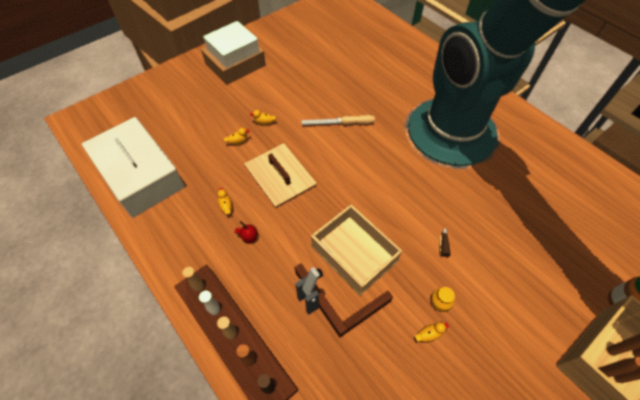

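View pics/a_side.png

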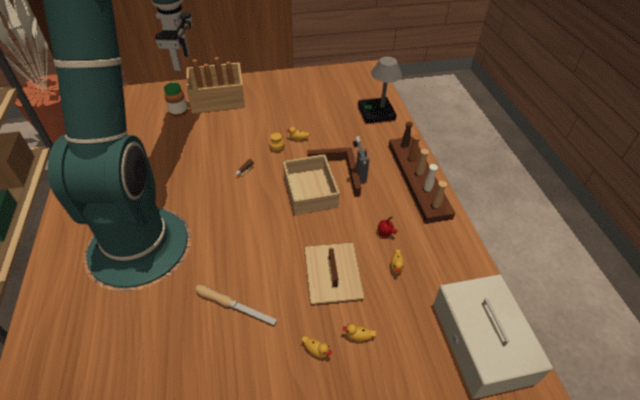

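View pics/a_wrist.png

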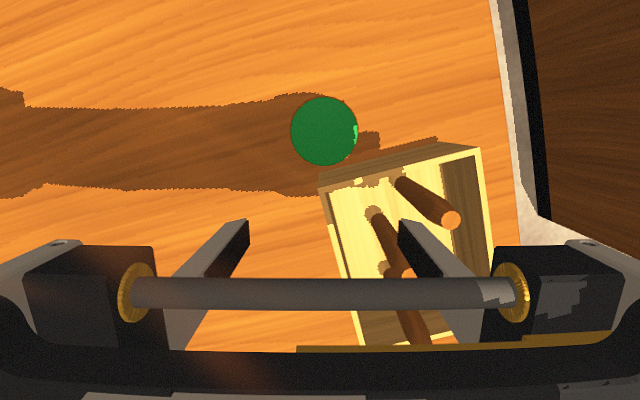

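Scene shows four ducks (at about (235,137), (262,118), (224,203), (431,332)), the cherry (246,232), pot (444,298), horn (445,242), lid (280,174), case (356,247) and fence corner (342,330). The side view agrees. Measuring next.

```bash
cat > m.py <<'E'
from h import *
def ducks(f,P,show=True):
    hsv=cv2.cvtColor(f['pixels'],cv2.COLOR_BGR2HSV)
    z=P[...,2]
    m=((hsv[...,0]>18)&(hsv[...,0]<32)&(hsv[...,1]>170)&(hsv[...,2]>90)&(z>.006)&(z<.07)).astype(np.uint8)
    n,l,s,c=cv2.connectedComponentsWithStats(m,connectivity=8)
    for i in range(1,n):
        if s[i,4]<60: continue
        p=P[l==i]; 
        # footprint: xy
        rect=cv2.minAreaRect((p[:,:2]*1000).astype(np.float32))
        print('yellow',c[i].round(),s[i,4],'mean',p.mean(0).round(4),'zmax',np.percentile(p[:,2],98).round(4),'rect',np.round(rect[0],1),np.round(rect[1],1),round(rect[2],1),
          'head',p[p[:,2]>.037].mean(0).round(4) if (p[:,2]>.037).sum()>2 else None)
E
python3 - <<'E'
from m import *
for n in ['scene','side']:
    f=cam(n);P=cloud(f);print(n);ducks(f,P)
    np.savez(f'/tmp/{n}.npz',P=P,img=f['pixels'])
    hsv=cv2.cvtColor(f['pixels'],cv2.COLOR_BGR2HSV)
    m=((hsv[...,0]<6)|(hsv[...,0]>172))&(hsv[...,1]>180)&(hsv[...,2]>60)&(P[...,2]>.01)&(P[...,2]<.1)
    nn,l,s,c=cv2.connectedComponentsWithStats(m.astype(np.uint8))
    for i in range(1,nn):
        if s[i,4]>3: print('red',c[i].round(),s[i,4],P[l==i].mean(0).round(4))
    # enlarged
    if n=='scene': cv2.imwrite('pics/b1.png',cv2.resize(f['pixels'][90:350,190:470],None,fx=2.2,fy=2.2,interpolation=cv2.INTER_CUBIC))
E
```

```text
scene
yellow [266. 117.] 81 mean [ 0.4274 -0.3818  0.0315] zmax 0.0381 rect [ 426.8 -381.4] [17.8 49. ] 47.4 head [ 0.4335 -0.3897  0.0377]
yellow [235. 136.] 113 mean [ 0.5424 -0.3744  0.035 ] zmax 0.0508 rect [ 543.7 -375.3] [18.5 62. ] 72.8 head [ 0.5242 -0.3696  0.0455]
yellow [225. 205.] 122 mean [ 0.6922 -0.1918  0.0316] zmax 0.0385 rect [ 693.3 -191. ] [45.2 22.7] 67.8 head [ 0.6879 -0.2001  0.0379]
yellow [445. 297.] 273 mean [0.4412 0.3439 0.0478] zmax 0.0561 rect [440.1 343.2] [40.3 38.6] 13.1 head [0.4387 0.342  0.0518]
yellow [430. 333.] 251 mean [0.5225 0.3761 0.0351] zmax 0.0505 rect [523.1 375.6] [22.4 61.7] 65.8 head [0.5043 0.3812 0.0459]
red [248. 130.] 4 [ 0.5036 -0.3653  0.0382]
red [247. 233.] 255 [ 0.6948 -0.0816  0.039 ]
red [446. 324.] 7 [0.4808 0.3868 0.0368]
side
yellow [364. 332.] 107 mean [ 0.5451 -0.3859  0.0307] zmax 0.0378 rect [ 546.3 -387.1] [21.8 45.4] 66.0 head [ 0.5311 -0.3824  0.0389]
red [386. 228.] 195 [ 0.6866 -0.0994  0.0362]
red [398. 270.] 10 [ 0.6744 -0.2399  0.0354]
red [344. 328.] 12 [ 0.5006 -0.3705  0.0366]
red [329. 352.] 15 [ 0.4541 -0.4185  0.0352]
```

View pics/b1.png

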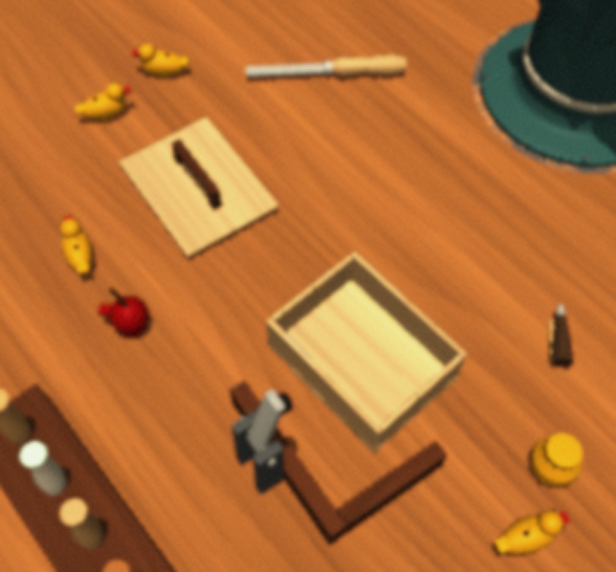

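Run:
```python
from h import *
d={n:np.load(f'/tmp/{n}.npz') for n in ['scene','side']}
def rng(P,x,y,z): return (P[...,0]>x[0])&(P[...,0]<x[1])&(P[...,1]>y[0])&(P[...,1]<y[1])&(P[...,2]>z[0])&(P[...,2]<z[1])
def rep(lbl,p):
    if len(p)<4: print(lbl,len(p));return
    r=cv2.minAreaRect((p[:,:2]*1000).astype(np.float32));print(lbl,len(p),np.round(r[0],1),np.round(r[1],1),round(r[2],1),'z',np.percentile(p[:,2],[5,50,95]).round(4))
for n in d:
    P=d[n]['P'];print(n)
    # height map components
    m=((P[...,2]>.008)&(P[...,2]<.2)&(P[...,0]>.25)&(P[...,0]<.9)&(abs(P[...,1])<.6)).astype(np.uint8)
    k,l,s,c=cv2.connectedComponentsWithStats(m,connectivity=4)
    for i in range(1,k):
        if s[i,4]>40: rep(f'comp {c[i].round()}',P[l==i])
```

```text
scene
comp [262. 117.] 232 [ 434. -390.] [26.9 75.8] 51.6 z [0.015  0.031  0.0483]
comp [133. 166.] 5493 [ 819.7 -448.6] [160.1 245.1] 0.1 z [0.0276 0.0913 0.0946]
comp [322. 121.] 183 [ 295.2 -273.2] [ 21.  122.6] 52.7 z [0.012  0.0162 0.0212]
comp [237. 136.] 255 [ 537.  -374.3] [27.6 77.6] 73.3 z [0.0159 0.0313 0.0486]
comp [280. 174.] 2438 [ 513.7 -195.9] [177.2 136.7] 85.1 z [0.0145 0.0179 0.0518]
comp [224. 201.] 270 [ 687.2 -205.1] [76.3 32.9] 72.3 z [0.0228 0.0328 0.0486]
comp [355. 247.] 2298 [512.4 118.2] [137.5 177. ] 2.6 z [0.0092 0.0432 0.0645]
comp [247. 232.] 308 [697.1 -87.8] [39.7 57.8] 58.8 z [0.0239 0.0399 0.0664]
comp [445. 244.] 208 [320.3 242.4] [74.5 23.1] 50.1 z [0.0125 0.0249 0.0307]
comp [349. 246.] 69 [512.1 100. ] [57.2 17.9] 46.9 z [0.0081 0.0088 0.011 ]
comp [366. 256.] 63 [495.1 143.9] [43.8 24.5] 78.0 z [0.0081 0.0089 0.0112]
comp [332. 301.] 2049 [638.6 193.7] [128.6 239.7] 32.4 z [0.0172 0.042  0.1518]
comp [235. 336.] 6279 [857.6 100.8] [ 84.7 360.1] 0.0 z [0.0292 0.0322 0.1216]
comp [443. 299.] 463 [440.5 342.3] [44.3 51.7] 24.1 z [0.0192 0.0387 0.
[... 644 characters left out ...]
.] 2708 [569.8 148. ] [258.  240.4] 2.3 z [0.0119 0.0403 0.1   ]
comp [245. 166.] 127 [319.5 242.1] [76.7 26.7] 52.0 z [0.013  0.023  0.0291]
comp [386. 227.] 243 [691.1 -92.4] [40.1 53.3] 72.6 z [0.0212 0.0363 0.0613]
comp [332. 273.] 2939 [ 512.  -196.5] [177.4 134.4] 84.9 z [0.013  0.0163 0.0501]
comp [397. 262.] 236 [ 684.7 -207.2] [79.4 32.2] 73.5 z [0.0187 0.0318 0.0477]
comp [490. 336.] 9187 [ 816.8 -451.6] [240.7 165.4] 89.9 z [0.026  0.0888 0.0925]
comp [253. 312.] 298 [ 295.4 -274.4] [ 17.6 124. ] 53.1 z [0.0112 0.0149 0.021 ]
comp [358. 332.] 397 [ 532.6 -381.3] [31.9 77.5] 76.4 z [0.0169 0.0301 0.0467]
comp [316. 347.] 398 [ 427.7 -395.3] [33.3 76.2] 34.3 z [0.0184 0.0306 0.0465]
```

```bash
python3 - <<'E'
from h import *
res=1.5
for n in ['scene','side']:
    d=np.load(f'/tmp/{n}.npz');P=d['P'];img=d['img']
    c=np.zeros((260,300,3),np.uint8)  # rows: x from .75 down to .42 ; cols: y from .3 to 0
    x0,x1,y0,y1=.40,.76,-.02,.34
    S=2.0
    H=int((x1-x0)*1000/S*2.0);W=int((y1-y0)*1000/S*2.0)
    im=np.zeros((H,W,3),np.uint8)
    q=P.reshape(-1,3);z=q[:,2];ok=(z>.005)&(z<.22)
    for (x,y,zz),col in zip(q[ok],img.reshape(-1,3)[ok]):
        r=int((x1-x)*1000);cc=int((y1-y)*1000)
        if 0<=r<H-1 and 0<=cc<W-1:
            v= (0,255,0) if .034<zz<.045 else (0,0,255) if zz>.068 else (255,255,255) if zz>.055 else (90,60,60)
            im[r:r+2,cc:cc+2]=v
    cv2.imwrite(f'pics/c_{n}.png',np.kron(im,np.ones((2,2,1),np.uint8))[:600,:800])
    for lab,m in {'clampz>.11':(P[...,2]>.11)&(P[...,2]<.2)}.items():
        m&=(P[...,0]>.55)&(P[...,0]<.74)&(P[...,1]>0)&(P[...,1]<.3)
        if m.sum():print(lab,m.sum(),P[m].mean(0).round(4),P[m].min(0).round(3),P[m].max(0).round(3))
E
python3 -c "
import cv2,numpy as np
a=cv2.imread('pics/c_scene.png');b=cv2.imread('pics/c_side.png')
cv2.imwrite('pics/c.png',cv2.resize(np.hstack([a,b]),(800,400)))"
```

```text
clampz>.11 242 [0.6667 0.1477 0.1456] [0.645 0.135 0.111] [0.682 0.158 0.168]
clampz>.11 94 [0.6601 0.1394 0.146 ] [0.643 0.131 0.111] [0.678 0.156 0.166]
```

View pics/c.png

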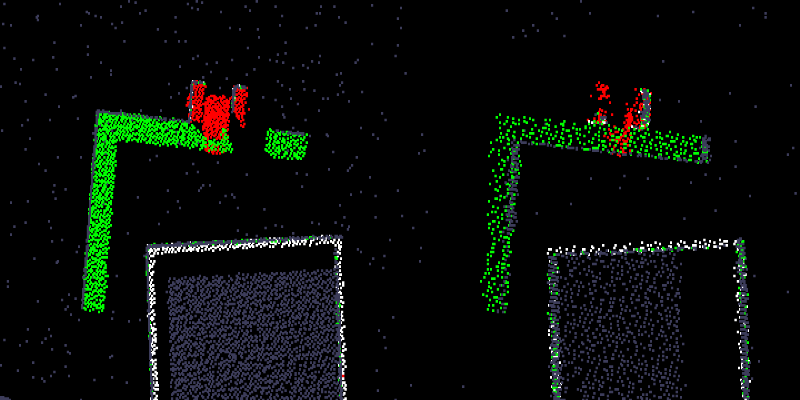

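Run:
```python
from h import *
for n in ['scene','side']:
    P=np.load(f'/tmp/{n}.npz')['P'].reshape(-1,3)
    t=P[(P[:,2]>.034)&(P[:,2]<.045)&(P[:,0]>.45)&(P[:,0]<.70)&(P[:,1]>.04)&(P[:,1]<.29)]
    far=t[(t[:,0]>.60)&(t[:,1]<.255)]; 
    far=far[far[:,0]<.675]
    side=t[(t[:,1]>.235)&(t[:,0]<.61)]
    for l,a in (('far',far),('side',side)):
        r=cv2.minAreaRect((a[:,:2]*1000).astype(np.float32));
        v=cv2.fitLine((a[:,:2]*1000).astype(np.float32),cv2.DIST_HUBER,0,.01,.01).ravel()
        print(n,l,len(a),np.round(r[0],1),np.round(r[1],1),round(r[2],2),'line',np.degrees(np.arctan2(v[1],v[0])).round(2),v[2:].round(1), np.median(a[:,2]).round(4))
    # case rim
    c=P[(P[:,2]>.057)&(P[:,2]<.068)&(abs(P[:,0]-.512)<.1)&(abs(P[:,1]-.118)<.11)]
    r=cv2.minAreaRect((c[:,:2]*1000).astype(np.float32));print('case',len(c),np.round(r[0],1),np.round(r[1],1),round(r[2],2),np.median(c[:,2]).round(4))
    h=P[(P[:,2]>.044)&(P[:,2]<.06)&(abs(P[:,0]-.512)<.07)&(abs(P[:,1]+.196)<.08)]
    r=cv2.minAreaRect((h[:,:2]*1000).astype(np.float32));print('handle',len(h),np.round(r[0],1),np.round(r[1],1),round(r[2],2),np.median(h[:,2]).round(4))
```

```text
scene far 740 [638.  159.8] [ 74.7 190.1] 0.36 line 89.09 [656.1 176.2] 0.0414
scene side 325 [569.  252.9] [20.9 83.7] 85.17 line -5.32 [568.7 253.5] 0.0413
case 713 [512.1 118.2] [136.9 176.4] 2.61 0.0627
handle 171 [ 513.7 -196. ] [104.3  15.1] 84.85 0.0531
side far 361 [637.3 159.5] [190.8  73.7] 89.65 line 89.8 [653.5 154.8] 0.0401
side side 132 [567.9 253.3] [24.9 82.2] 84.62 line -7.14 [567.4 249.6] 0.0394
case 380 [510.3 117.6] [136.1 181.3] 2.47 0.0614
handle 187 [ 511.8 -196.9] [99.7 14.2] 85.05 0.0518
```

Run:
```python
from h import *
for n in ['scene','side']:
    P=np.load(f'/tmp/{n}.npz')['P'].reshape(-1,3)
    t=P[(P[:,2]>.037)&(P[:,2]<.045)&(P[:,0]>.45)&(P[:,0]<.70)&(P[:,1]>.02)&(P[:,1]<.30)]
    for ang in (-5.0,):
        a=np.radians(ang);X=np.array([np.cos(a),np.sin(a)]);Y=np.array([-np.sin(a),np.cos(a)])
        u=t[:,:2]@X*1000;v=t[:,:2]@Y*1000
        fm=(u>590)&(v<300)
        print(n,'u hist',[(i,int(((u>=i)&(u<i+2)).sum())) for i in range(594,630,2)])
        print('v hist',[(i,int((((v>=i)&(v<i+2))&(u<585)).sum())) for i in range(280,320,2)])
        # slope of far wall inner edge
        for lo in range(120,320,15):
            s=fm&(v>=lo)&(v<lo+15)
            if s.sum()>5: print(lo,np.percentile(u[s],[3,97]).round(1),end=' ')
        print()
        for lo in range(470,600,15):
            s=(v>270)&(u>=lo)&(u<lo+15)
            if s.sum()>3: print(lo,np.percentile(v[s],[3,97]).round(1),end=' ')
        print()
```

```text
scene u hist [(594, 7), (596, 10), (598, 4), (600, 11), (602, 7), (604, 8), (606, 10), (608, 7), (610, 8), (612, 9), (614, 7), (616, 8), (618, 7), (620, 9), (622, 8), (624, 7), (626, 9), (628, 7)]
v hist [(280, 0), (282, 0), (284, 0), (286, 0), (288, 0), (290, 6), (292, 30), (294, 30), (296, 33), (298, 27), (300, 32), (302, 24), (304, 35), (306, 32), (308, 28), (310, 34), (312, 0), (314, 0), (316, 0), (318, 0)]
120 [632.6 651.1] 135 [632.4 651.3] 150 [634.7 650.9] 180 [632.9 681.4] 195 [632.1 647.1] 210 [633.6 678.9] 225 [633.4 678.3] 240 [633.3 652.4] 255 [633.1 652.3] 270 [633.4 652.1] 285 [592.6 651.8] 
500 [292.6 311.1] 515 [292.7 311.1] 530 [292.8 310.7] 545 [292.6 311.5] 560 [292.3 310.8] 575 [292.2 311.6] 590 [292.4 311.1] 
side u hist [(594, 2), (596, 1), (598, 2), (600, 4), (602, 2), (604, 3), (606, 1), (608, 4), (610, 3), (612, 3), (614, 3), (616, 1), (618, 3), (620, 3), (622, 1), (624, 4), (626, 1), (628, 3)]
v hist [(280, 0), (282, 0), (284, 0), (286, 0), (288, 5), (290, 9), (292, 11), (294, 12), (296, 10), (298, 8), (300, 8), (302, 7), (304, 9), (306, 13), (308, 7), (310, 6), (312, 2), (314, 0), (316, 0), (318, 0)]
120 [630.8 649.1] 135 [630.7 648.3] 150 [631.3 649.1] 165 [631.6 676.2] 180 [630.8 661.3] 195 [632.3 649.6] 210 [632.6 655.7] 225 [630.7 648.8] 240 [631.7 649.6] 255 [632.4 649.8] 270 [631.2 649.1] 285 [593.2 648.1] 
500 [290.4 309.8] 515 [289.9 309.4] 530 [292.7 310.9] 545 [290.1 306.9] 560 [289.4 312. ] 575 [291.2 310.8] 590 [290.  307.9]
```

```bash
cat >> h.py <<'E'
def plan(x,y,z,psi):
    s=robot.observe();M=R.from_rotvec(s['tool_rot']).as_matrix();p=np.array(s['tool_pos'])
    c,q=np.cos(np.radians(psi)),np.sin(np.radians(psi))
    T=np.array([[c,q,0],[q,-c,0],[0,0,-1.]])
    d=M.T@(np.array([x,y,z])-p); r=R.from_matrix(M.T@T).as_rotvec()
    print('clock',round(s['clock'],1),'pos',p.round(4),'psi',np.degrees(np.arctan2(M[1,0],M[0,0])).round(1),'F',np.round(s['ft_force'],1),'w',round(s['gripper_width'],4))
    print('  shift',d.round(4).tolist(),'turn',r.round(3).tolist(),'rows>=',max(np.linalg.norm(d)/.05,np.degrees(np.linalg.norm(r))/8.59).__round__(1))
E
python3 -c "
from h import *
plan(.5135,.3735,.15,164)"
```

```text
clock 0.2 pos [0.1581 0.6045 0.1823] psi 165.3 F [ 0.5 -0.3  0.9] w 0.0941
  shift [-0.4023, -0.1335, 0.0324] turn [-0.001, 0.0, 0.023] rows>= 8.5
```

```bash
python3 -m handwheel '[[0,-0.1,-0.033,0,0,0,0],[0,-0.2,-0.067,0,0,0,0.02],[0,-0.402,-0.134,0.03,0,0,0.023],[0,-0.402,-0.134,0.03,0,0,0.023],[0,-0.402,-0.134,0.032,0,0,0.023],[0,-0.402,-0.134,0.032,0,0,0.023],[0,-0.402,-0.134,0.032,0,0,0.023],[0,-0.402,-0.134,0.032,0,0,0.023],[0,-0.402,-0.134,0.032,0,0,0.023],[0,-0.402,-0.134,0.032,0,0,0.023],[0,-0.402,-0.134,0.032,0,0,0.023],[0,-0.402,-0.134,0.032,0,0,0.023]]'
cat > w.py <<'E'
import sys
from h import *
f=cam('wrist');P=cloud(f);cv2.imwrite(f'pics/{sys.argv[1]}.png',f['pixels'])
zlo=float(sys.argv[2]) if len(sys.argv)>2 else .008
m=((P[...,2]>zlo)&(P[...,2]<zlo+.055)).astype(np.uint8)
k,l,s,c=cv2.connectedComponentsWithStats(m,connectivity=4)
for i in range(1,k):
    if s[i,4]>500:
        p=P[l==i];r=cv2.minAreaRect((p[:,:2]*1000).astype(np.float32));h=p[p[:,2]>zlo+.032]
        print(c[i].round(),s[i,4],np.round(r[0],1),np.round(r[1],1),round(r[2],1),'zmax',np.percentile(p[:,2],99).round(4),'head',np.median(h,0).round(4) if len(h)>5 else None)
E
python3 w.py d1; python3 -c "
from h import *
plan(.5135,.3735,.15,164)"
```

```text
clock: 1.45
tool_pos: [0.512, 0.3742, 0.1504]
tool_rot: [-0.434, -3.111, 0.0]
ft_force: [-0.1, 0.5, -0.0]
gripper_width: 0.0939
[162.  48.] 1220 [316.7 246.5] [74.7 23.6] 42.4 zmax 0.0291 head None
[275. 127.] 1912 [436.5 343.2] [51.9 51.3] 66.3 zmax 0.0534 head [0.4367 0.3425 0.0518]
[326. 187.] 1478 [515.2 377.9] [33.9 77.2] 73.8 zmax 0.0485 head [0.4968 0.3832 0.0453]
[119. 215.] 5138 [497.4 119.1] [107.7 178. ] 2.3 zmax 0.0627 head [0.4672 0.2019 0.059 ]
[230. 332.] 2207 [661.6 207.2] [ 49.  109.5] 12.8 zmax 0.0412 head [0.6605 0.2195 0.0404]
clock 1.5 pos [0.512  0.3743 0.1505] psi 164.1 F [0.4 0.8 0.3] w 0.0941
  shift [-0.0017, -0.0004, 0.0005] turn [-0.0, -0.0, 0.002] rows>= 0.0
```

View pics/d1.png

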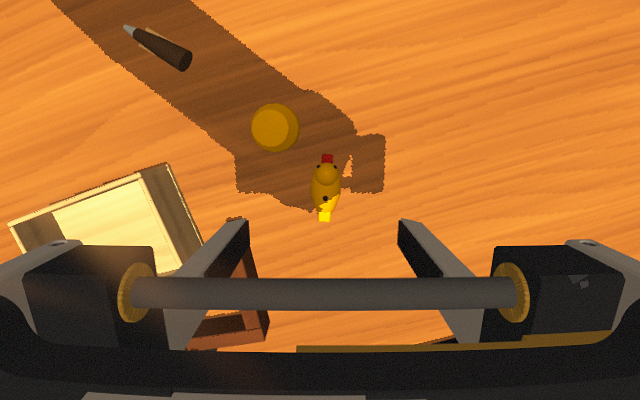

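The wrist view shows duck D at (325,187) between the finger columns, with its head away from the gripper. Pot at (275,127) and case at left. Ready to descend.

```bash
python3 -c "
from h import *
plan(.5165,.376,.007,164)"
```

```text
clock 1.5 pos [0.512  0.3743 0.1505] psi 164.1 F [0.4 0.8 0.3] w 0.0941
  shift [-0.0039, 0.0029, 0.1435] turn [-0.0, -0.0, 0.002] rows>= 2.9
```

```bash
python3 -m handwheel '[[0,-0.004,0.003,0.04,0,0,0],[0,-0.004,0.003,0.08,0,0,0],[0,-0.004,0.003,0.11,0,0,0],[0,-0.004,0.003,0.13,0,0,0],[0,-0.004,0.003,0.1435,0,0,0],[0,-0.004,0.003,0.1435,0,0,0],[0,-0.004,0.003,0.1435,0,0,0],[255,-0.004,0.003,0.1435,0,0,0],[255,-0.004,0.003,0.1435,0,0,0],[255,-0.004,0.003,0.1435,0,0,0],[255,-0.004,0.003,0.1435,0,0,0],[255,-0.004,0.003,0.1435,0,0,0],[255,-0.004,0.003,0.1435,0,0,0],[255,-0.004,0.003,0.1435,0,0,0],[255,-0.004,0.003,0.1435,0,0,0]]'
```

```text
clock: 3.0
tool_pos: [0.5166, 0.3761, 0.007]
tool_rot: [-0.433, -3.111, 0.0]
ft_force: [0.8, 0.0, -0.3]
gripper_width: 0.0332
```

```bash
python3 -m handwheel '[[255,0,0,-0.02,0,0,0],[255,0,0,-0.06,0,0,0],[255,0,0,-0.1,0,0,0],[255,0,0,-0.14,0,0,0],[255,0,0,-0.143,0,0,0],[255,0,0,-0.143,0,0,0]]'; python3 -c "
from h import *
plan(.5404,.0753,.15,92.6)"
```

```text
clock: 3.6
tool_pos: [0.517, 0.3764, 0.1509]
tool_rot: [0.433, 3.111, 0.002]
ft_force: [0.2, 0.3, 0.3]
gripper_width: 0.0005
clock 3.6 pos [0.517  0.3764 0.1509] psi 164.1 F [0.2 0.3 0.3] w 0.0005
  shift [-0.1048, -0.2832, 0.0005] turn [0.002, -0.0, 1.249] rows>= 8.3
```

The duck was lost on lift (width 0). Looking again.

```bash
python3 -m handwheel '[[0,0,0,0,0,0,0],[0,0,0,0,0,0,0],[0,0,0,0,0,0,0],[0,0,0,0,0,0,0],[0,0,0,0,0,0,0],[0,0,0,0,0,0,0]]'; python3 w.py d2
```

```text
clock: 4.2
tool_pos: [0.517, 0.3764, 0.1507]
tool_rot: [0.433, 3.111, 0.002]
ft_force: [-0.2, -0.6, 0.3]
gripper_width: 0.0449
[158.  43.] 1221 [317.6 245.9] [75.  23.8] 44.7 zmax 0.0289 head None
[272. 123.] 1941 [436.6 343.1] [51.6 50.9] 70.0 zmax 0.0534 head [0.4366 0.3426 0.0519]
[323. 183.] 1493 [515.2 378.1] [34.  76.7] 73.7 zmax 0.0483 head [0.4968 0.3837 0.0452]
[110. 210.] 5253 [498.2 118.9] [109.9 178.9] 1.8 zmax 0.0627 head [0.4649 0.1814 0.0586]
[232. 236.] 841 [551.2 256.8] [20.  49.5] 85.9 zmax 0.0412 head [0.5389 0.2583 0.0404]
```

View pics/d2.png

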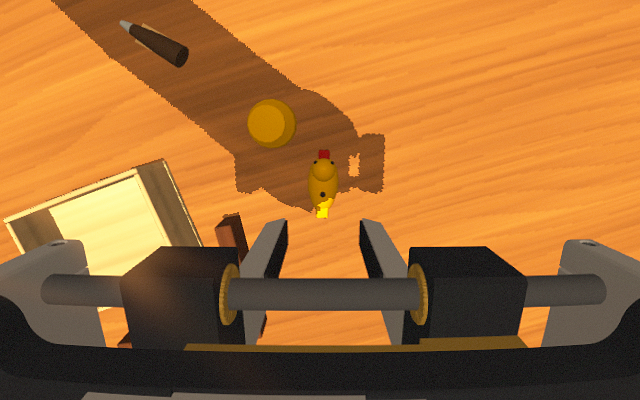

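The duck is unmoved at (323,183): the pads closed too high on the round body and slid off. I'll go lower and let the fingers close longer.

```bash
python3 -c "
from h import *
plan(.516,.377,.002,164)"; python3 -m handwheel '[[0,0,0,0.04,0,0,0],[0,0,0,0.08,0,0,0],[0,0,0,0.11,0,0,0],[0,0,0,0.13,0,0,0],[0,0,0,0.143,0,0,0],[0,0,0,0.1485,0,0,0],[0,0,0,0.1485,0,0,0],[0,0,0,0.1485,0,0,0],[255,0,0,0.1485,0,0,0],[255,0,0,0.1485,0,0,0],[255,0,0,0.1485,0,0,0],[255,0,0,0.1485,0,0,0],[255,0,0,0.1485,0,0,0],[255,0,0,0.1485,0,0,0],[255,0,0,0.1485,0,0,0],[255,0,0,0.1485,0,0,0],[255,0,0,0.1485,0,0,0],[255,0,0,0.1485,0,0,0],[255,0,0,0.1485,0,0,0],[255,0,0,0.1485,0,0,0]]'; python3 -m handwheel '[[255,0,0,0,0,0,0],[255,0,0,0,0,0,0]]';python3 -m handwheel '[[255,0,0,-0.005,0,0,0],[255,0,0,-0.01,0,0,0],[255,0,0,-0.02,0,0,0],[255,0,0,-0.03,0,0,0]]'
```

```text
clock 4.2 pos [0.517  0.3764 0.1508] psi 164.1 F [ 0.4 -0.5  0.5] w 0.0487
  shift [0.0012, 0.0001, 0.1488] turn [0.001, 0.001, 0.002] rows>= 3.0
clock: 6.25
tool_pos: [0.5171, 0.3765, 0.0023]
tool_rot: [0.433, 3.111, 0.002]
ft_force: [-0.4, 1.0, -0.2]
gripper_width: 0.0333
clock: 6.45
tool_pos: [0.5171, 0.3765, 0.0022]
tool_rot: [0.433, 3.111, 0.002]
ft_force: [-1.0, -0.1, -0.9]
gripper_width: 0.0332
clock: 6.85
tool_pos: [0.5172, 0.3765, 0.0333]
tool_rot: [0.433, 3.111, 0.002]
ft_force: [0.6, -0.1, -0.9]
gripper_width: 0.0334
```

```bash
python3 -m handwheel '[[255,0,0,-0.03,0,0,0],[255,0,0,-0.06,0,0,0],[255,0,0,-0.1,0,0,0],[255,0,0,-0.1,0,0,0]]'; python3 -c "
from h import *
plan(.5404,.0753,.13,92.6)"
```

```text
clock: 7.25
tool_pos: [0.5194, 0.378, 0.1396]
tool_rot: [0.433, 3.105, 0.012]
ft_force: [0.3, -0.8, -0.7]
gripper_width: 0.0333
clock 7.2 pos [0.5194 0.378  0.1396] psi 164.1 F [ 0.3 -0.8 -0.7] w 0.0333
  shift [-0.103, -0.2855, 0.0078] turn [0.011, -0.0, 1.248] rows>= 8.3
```

```bash
python3 -m handwheel '[[255,-0.005,-0.015,0,0,0,0.06],[255,-0.015,-0.04,0,0,0,0.18],[255,-0.03,-0.07,0,0,0,0.32],[255,-0.04,-0.105,0,0,0,0.46],[255,-0.052,-0.14,0,0,0,0.6],[255,-0.064,-0.175,0,0,0,0.74],[255,-0.076,-0.21,0.0,0,0,0.88],[255,-0.088,-0.245,0.003,0,0,1.02],[255,-0.098,-0.27,0.006,0.005,0,1.14],[255,-0.103,-0.2855,0.008,0.011,0,1.22],[255,-0.103,-0.2855,0.008,0.011,0,1.248],[255,-0.103,-0.2855,0.008,0.011,0,1.248],[255,-0.103,-0.2855,0.008,0.011,0,1.248]]'; python3 -c "
from h import *
plan(.5404,.0753,.0115,92.6)
f=cam('scene');cv2.imwrite('pics/e.png',cv2.resize(f['pixels'][150:370,230:470],None,fx=2.5,fy=2.5))"
```

```text
clock: 8.55
tool_pos: [0.5404, 0.0766, 0.13]
tool_rot: [-2.166, -2.275, -0.0]
ft_force: [0.3, 0.1, -0.5]
gripper_width: 0.0335
clock 8.6 pos [0.5404 0.0766 0.13  ] psi 92.8 F [ 0.3  0.1 -0.5] w 0.0335
  shift [-0.0013, 0.0, 0.1185] turn [-0.0, -0.001, 0.004] rows>= 2.4
```

View pics/e.png

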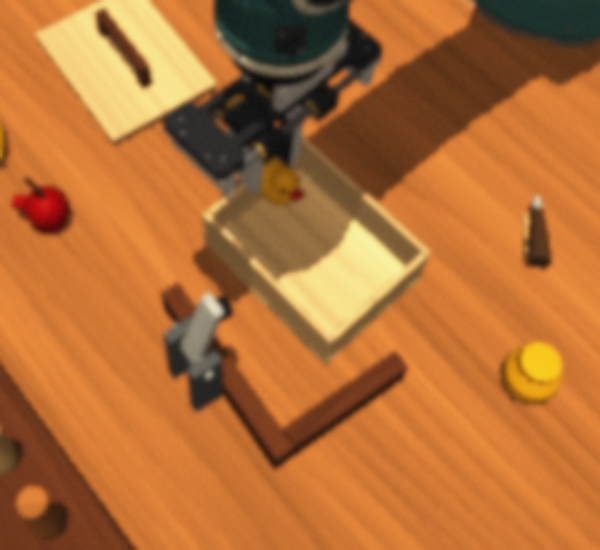

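```bash
python3 -m handwheel '[[255,0,0,0.03,0,0,0],[255,0,0,0.06,0,0,0],[255,0,0,0.085,0,0,0],[255,0,0,0.105,0,0,0],[255,0,0,0.115,0,0,0],[255,0,0,0.12,0,0,0],[255,0,0,0.12,0,0,0],[255,0,0,0.12,0,0,0],[148,0,0,0.12,0,0,0],[148,0,0,0.12,0,0,0],[148,0,0,0.12,0,0,0],[148,0,0,0.12,0,0,0]]'; python3 -m handwheel '[[148,0,0,-0.01,0,0,0],[148,0,0,-0.03,0,0,0],[148,0,0,-0.06,0,0,0],[148,0,0,-0.1,0,0,0],[0,0,0,-0.14,0,0,0],[0,0,0,-0.14,0,0,0]]'; python3 w.py e2 .014; python3 -c "
from h import *
from m import ducks
f=cam('scene');P=cloud(f);ducks(f,P)
f=cam('side');P=cloud(f);ducks(f,P)
plan(.431,-.3925,.15,133)"
```

```text
clock: 9.8
tool_pos: [0.5404, 0.0766, 0.0102]
tool_rot: [-2.166, -2.275, -0.0]
ft_force: [-0.3, 0.4, 0.2]
gripper_width: 0.0391
clock: 10.4
tool_pos: [0.5429, 0.0767, 0.1557]
tool_rot: [2.165, 2.272, 0.011]
ft_force: [0.1, 0.4, -0.6]
gripper_width: 0.0517
[121.  20.] 1125 [317.3 246. ] [74.8 20.4] 39.1 zmax 0.0286 head None
[411.  74.] 8699 [637.9 192.5] [128.9 236.5] 31.9 zmax 0.0622 head [0.6684 0.1584 0.0582]
[590. 137.] 17098 [859.5 129.9] [ 92.9 301.7] 0.1 zmax 0.0664 head [0.8491 0.1656 0.0585]
[292. 147.] 9922 [511.9 119.1] [137.2 176.4] 2.5 zmax 0.0632 head [0.5197 0.1266 0.0608]
[295. 334.] 2222 [ 519.1 -129.3] [ 44.1 133.5] 85.8 zmax 0.0173 head None
yellow [263. 116.] 124 mean [ 0.4323 -0.3862  0.0343] zmax 0.0502 rect [ 429.  -387.1] [25.4 58.6] 54.1 head [ 0.4435 -0.3994  0.0449]
yellow [235. 136.] 141 mean [ 0.5415 -0.3744  0.0343] zmax 0.0505 rect [ 543.9 -375.4] [21.1 63.3] 72.7 head [ 0.5254 -0.3711  0.0446]
yellow [224. 202.] 185 mean [ 0.6898 -0.1985  0.0347] zmax 0.0501 rect [ 689.  -197.4] [59.6 26.6] 80.9 head [ 0.6846 -0.2149  0.0446]
yellow [444. 298.] 329 mean [0.4419 0.344  0.0457] zmax 0.0562 rect [440.4 343.6] [43.5 42. ] 6.9 head [0.4382 0.342  0.0518]
yellow [364. 332.] 112 mean [ 0.5443 -0.386   0.03  ] zmax 0.0373 rect [ 546.9 -385.6] [21.  46.6] 70.8 head [ 0.5253 -0.3806  0.0376]
yellow [314. 344.] 132 mean [ 0.4248 -0.3932  0.0352] zmax 0.0485 rect [ 425.  -390.6] [24.8 63. ] 33.2 head [ 0.4399 -0.4075  0.0452]
clock 10.6 pos [0.5402 0.0766 0.1502] psi 92.8 F [ 0.4 -0.2  0.1] w 0.0637
  shift [-0.4632, -0.132, -0.0002] turn [0.0, -0.001, -0.702] rows>= 9.6
```

View pics/e2.png

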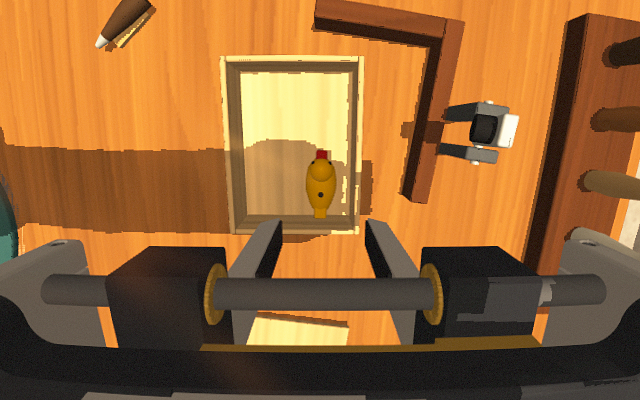

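Duck D lies in the case at (320,185), head toward the middle. Next duck A.

```bash
python3 -m handwheel '[[0,-0.05,-0.015,0,0,0,-0.1],[0,-0.463,-0.132,0,0,0,-0.7],[0,-0.463,-0.132,0,0,0,-0.7],[0,-0.463,-0.132,0,0,0,-0.7],[0,-0.463,-0.132,0,0,0,-0.7],[0,-0.463,-0.132,0,0,0,-0.7],[0,-0.463,-0.132,0,0,0,-0.7],[0,-0.463,-0.132,0,0,0,-0.7],[0,-0.463,-0.132,0,0,0,-0.7],[0,-0.463,-0.132,0,0,0,-0.7],[0,-0.463,-0.132,0,0,0,-0.7],[0,-0.463,-0.132,0,0,0,-0.7],[0,-0.463,-0.132,0,0,0,-0.7],[0,-0.463,-0.132,0,0,0,-0.7]]'; python3 w.py g1;  python3 -c "
from h import *
plan(.431,-.3925,.15,133)"
```

```text
clock: 11.95
tool_pos: [0.4317, -0.3907, 0.1495]
tool_rot: [-1.251, -2.88, -0.002]
ft_force: [0.7, 0.1, 0.3]
gripper_width: 0.0938
[308.  38.] 1067 [ 314.3 -286.1] [14.3 77.9] 54.7 zmax 0.0168 head None
[495. 105.] 18769 [ 513.9 -194.9] [175.3 136.2] 84.9 zmax 0.0527 head [ 0.5112 -0.1967  0.0515]
[320. 187.] 1601 [ 430.  -392.4] [33.9 77.5] 43.4 zmax 0.0483 head [ 0.4423 -0.4037  0.045 ]
[581. 218.] 1540 [ 682.5 -203.6] [78.6 27.7] 68.4 zmax 0.0484 head [ 0.6759 -0.2239  0.045 ]
[389. 235.] 888 [ 532.  -381.6] [29.6 77.2] 56.7 zmax 0.0488 head [ 0.5138 -0.373   0.0455]
[104. 237.] 675 [ 290.1 -609.1] [ 3.8 40.5] 89.6 zmax 0.058 head [ 0.2784 -0.6087  0.0483]
clock 12.0 pos [ 0.4317 -0.3908  0.1496] psi 133.0 F [-0.6  1.  -0. ] w 0.0938
  shift [-0.0008, -0.0017, -0.0004] turn [0.001, -0.001, 0.001] rows>= 0.0
```

View pics/g1.png

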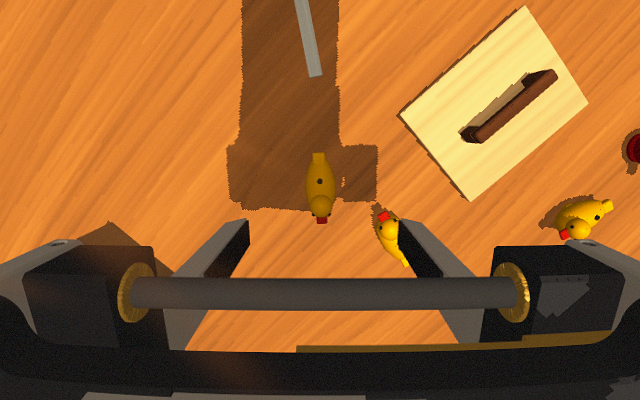

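```bash
python3 -m handwheel '[[0,0.003,-0.002,0.04,0,0,0],[0,0.003,-0.002,0.08,0,0,0],[0,0.003,-0.002,0.11,0,0,0],[0,0.003,-0.002,0.13,0,0,0],[0,0.003,-0.002,0.142,0,0,0],[0,0.003,-0.002,0.1475,0,0,0],[0,0.003,-0.002,0.1475,0,0,0],[0,0.003,-0.002,0.1475,0,0,0],[255,0.003,-0.002,0.1475,0,0,0],[255,0.003,-0.002,0.1475,0,0,0],[255,0.003,-0.002,0.1475,0,0,0],[255,0.003,-0.002,0.1475,0,0,0],[255,0.003,-0.002,0.1475,0,0,0],[255,0.003,-0.002,0.1475,0,0,0],[255,0.003,-0.002,0.1475,0,0,0],[255,0.003,-0.002,0.1475,0,0,0],[255,0.003,-0.002,0.1475,0,0,0],[255,0.003,-0.002,0.1475,0,0,0],[255,0.003,-0.002,0.1475,0,0,0],[255,0.003,-0.002,0.1475,0,0,0]]'; python3 -m handwheel '[[255,0,0,0,0,0,0],[255,0,0,0,0,0,0],[255,0,0,-0.005,0,0,0],[255,0,0,-0.01,0,0,0],[255,0,0,-0.03,0,0,0],[255,0,0,-0.06,0,0,0],[255,0,0,-0.1,0,0,0],[255,0,0,-0.13,0,0,0],[255,0,0,-0.13,0,0,0]]'
python3 -c "
from h import *
e=np.radians(2.5);p=np.array([.512,.119])+np.array([[np.cos(e),-np.sin(e)],[np.sin(e),np.cos(e)]])@np.array([.027,.041+.003]);print(p)
plan(p[0],p[1],.13,92.5)"
```

```text
clock: 14.0
tool_pos: [0.4282, -0.3898, 0.0021]
tool_rot: [-1.252, -2.881, -0.002]
ft_force: [-0.1, 0.5, -1.0]
gripper_width: 0.0335
clock: 14.9
tool_pos: [0.4297, -0.3915, 0.1364]
tool_rot: [1.25, 2.876, 0.001]
ft_force: [0.2, 0.1, -1.5]
gripper_width: 0.0336
[0.53705505 0.16413585]
clock 14.9 pos [ 0.4297 -0.3915  0.1364] psi 133.0 F [ 0.2  0.1 -1.5] w 0.0336
  shift [0.333, 0.4575, 0.0061] turn [0.004, 0.004, 0.707] rows>= 11.3
```

```bash
python3 -m handwheel '[[255,0.01,0.013,0,0,0,0.02],[255,0.03,0.04,0,0,0,0.07],[255,0.053,0.072,0,0,0,0.12],[255,0.08,0.108,0,0,0,0.18],[255,0.106,0.144,0,0,0,0.25],[255,0.133,0.18,0,0,0,0.31],[255,0.16,0.216,0,0,0,0.37],[255,0.186,0.252,0,0,0,0.43],[255,0.213,0.288,0,0,0,0.5],[255,0.24,0.324,0,0,0,0.56],[255,0.266,0.36,0,0,0,0.62],[255,0.29,0.395,0,0,0,0.68],[255,0.313,0.43,0.003,0,0,0.707],[255,0.327,0.45,0.006,0.004,0.004,0.707],[255,0.333,0.4575,0.006,0.004,0.004,0.707],[255,0.333,0.4575,0.006,0.004,0.004,0.707],[255,0.333,0.4575,0.006,0.004,0.004,0.707]]';python3 -c "
from h import *
plan(.5371,.1641,.010,92.5)
f=cam('scene');cv2.imwrite('pics/g2.png',cv2.resize(f['pixels'][150:370,230:470],None,fx=2.5,fy=2.5))"
```

```text
clock: 16.6
tool_pos: [0.5369, 0.1623, 0.13]
tool_rot: [-2.174, -2.268, 0.001]
ft_force: [0.5, -0.2, -1.1]
gripper_width: 0.0336
clock 16.6 pos [0.5369 0.1623 0.13  ] psi 92.4 F [ 0.5 -0.2 -1.1] w 0.0336
  shift [0.0018, 0.0003, 0.12] turn [-0.0, 0.0, -0.001] rows>= 2.4
```

View pics/g2.png

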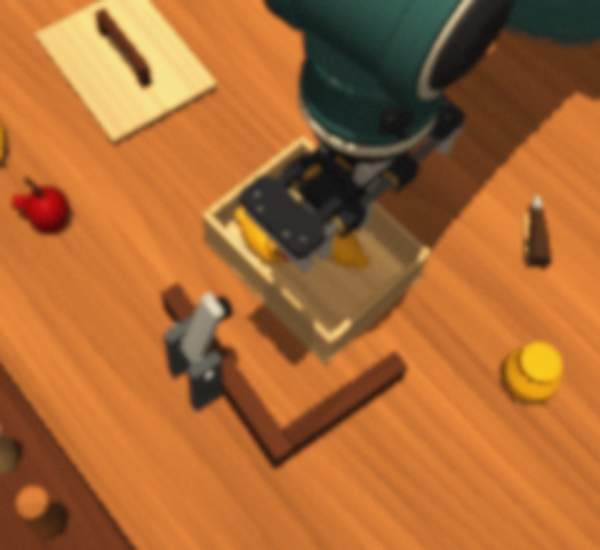

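```bash
python3 -m handwheel '[[255,0.002,0,0.03,0,0,0],[255,0.002,0,0.06,0,0,0],[255,0.002,0,0.085,0,0,0],[255,0.002,0,0.105,0,0,0],[255,0.002,0,0.115,0,0,0],[255,0.002,0,0.12,0,0,0],[255,0.002,0,0.12,0,0,0],[255,0.002,0,0.12,0,0,0],[148,0.002,0,0.12,0,0,0],[148,0.002,0,0.12,0,0,0],[148,0.002,0,0.12,0,0,0],[148,0.002,0,0.12,0,0,0]]'; python3 -m handwheel '[[148,0,0,-0.01,0,0,0],[148,0,0,-0.03,0,0,0],[148,0,0,-0.06,0,0,0],[148,0,0,-0.1,0,0,0],[0,0,0,-0.14,0,0,0],[0,0,0,-0.14,0,0,0]]'; python3 w.py g3 .014; python3 -c "
from h import *
from m import ducks
f=cam('scene');P=cloud(f);ducks(f,P)
plan(.534,-.379,.15,165)"
```

```text
clock: 17.85
tool_pos: [0.537, 0.1643, 0.0104]
tool_rot: [-2.174, -2.268, -0.001]
ft_force: [-0.2, -0.1, -0.2]
gripper_width: 0.0394
clock: 18.45
tool_pos: [0.5394, 0.1647, 0.156]
tool_rot: [2.173, 2.265, 0.011]
ft_force: [0.2, -0.3, -0.7]
gripper_width: 0.052
[230.  18.] 1903 [440.5 333. ] [53.2 34. ] 19.8 zmax 0.0535 head [0.4375 0.3359 0.0519]
[131. 102.] 1117 [319.8 243.8] [75.7 22.9] 48.9 zmax 0.0292 head None
[411. 159.] 6916 [636.6 201.9] [122.3 231.8] 36.1 zmax 0.0657 head [0.6697 0.1329 0.0581]
[585. 175.] 11410 [859.1 172.6] [ 92.2 217.1] 0.1 zmax 0.0668 head [0.8489 0.2288 0.0595]
[297. 191.] 5706 [511.5 128.2] [137.  158.7] 2.3 zmax 0.063 head [0.5249 0.1635 0.0609]
[321. 254.] 1133 [541.2  86.7] [33.6 65.4] 2.8 zmax 0.0545 head [0.541  0.1006 0.0513]
yellow [235. 136.] 141 mean [ 0.5411 -0.374   0.0345] zmax 0.0497 rect [ 543.3 -377.2] [24. 63.] 65.5 head [ 0.5244 -0.3712  0.0448]
yellow [224. 202.] 181 mean [ 0.6899 -0.1984  0.0349] zmax 0.0497 rect [ 690.  -197.2] [59.4 25.3] 72.4 head [ 0.6846 -0.2154  0.0443]
yellow [333. 242.] 162 mean [0.5461 0.073  0.04  ] zmax 0.0556 rect [543.7  67.1] [70.4 22.1] 75.4 head [0.5458 0.081  0.0447]
yellow [444. 298.] 331 mean [0.4422 0.344  0.0457] zmax 0.0562 rect [440.1 343.6] [41.6 41.8] 8.0 head [0.4384 0.3422 0.0516]
clock 18.6 pos [0.5373 0.1645 0.1516] psi 92.4 F [-0.6 -0.5 -0.9] w 0.06
  shift [-0.5428, -0.0261, 0.0008] turn [0.002, 0.0, -1.267] rows>= 10.9
```

View pics/g3.png

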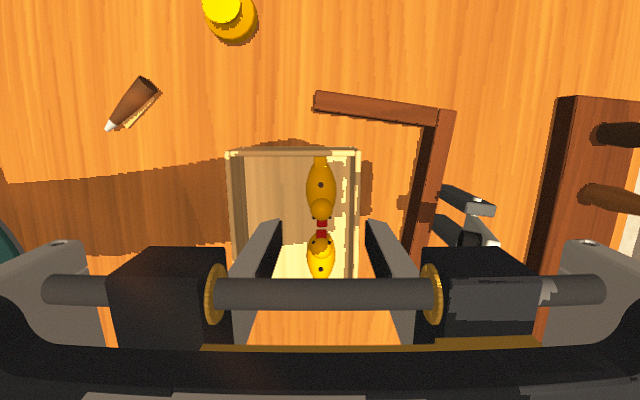

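Ducks D and A sit nose to nose along the case's far side. Next duck B.

```bash
python3 -m handwheel '[[0,-0.05,-0.002,0,0,0,-0.1],[0,-0.543,-0.026,0,0,0,-1.267],[0,-0.543,-0.026,0,0,0,-1.267],[0,-0.543,-0.026,0,0,0,-1.267],[0,-0.543,-0.026,0,0,0,-1.267],[0,-0.543,-0.026,0,0,0,-1.267],[0,-0.543,-0.026,0,0,0,-1.267],[0,-0.543,-0.026,0,0,0,-1.267],[0,-0.543,-0.026,0,0,0,-1.267],[0,-0.543,-0.026,0,0,0,-1.267],[0,-0.543,-0.026,0,0,0,-1.267],[0,-0.543,-0.026,0,0,0,-1.267],[0,-0.543,-0.026,0,0,0,-1.267],[0,-0.543,-0.026,0,0,0,-1.267],[0,-0.543,-0.026,0,0,0,-1.267]]'; python3 w.py i1;  python3 -c "
from h import *
plan(.534,-.379,.15,165)"
```

```text
clock: 20.05
tool_pos: [0.5342, -0.3777, 0.15]
tool_rot: [0.408, 3.114, 0.004]
ft_force: [0.9, 0.8, -1.0]
gripper_width: 0.0939
[54. 93.] 8291 [ 350.4 -677.7] [160.9 141.9] 0.1 zmax 0.0624 head [ 0.3784 -0.6101  0.0584]
[473. 123.] 18426 [ 513.5 -194.9] [175.3 135. ] 84.9 zmax 0.0526 head [ 0.5126 -0.1981  0.0517]
[323. 185.] 1486 [ 535.1 -376.6] [33.9 78.3] 74.8 zmax 0.0487 head [ 0.5164 -0.3715  0.0452]
[479. 263.] 542 [ 672.3 -217.4] [11.8 40.3] 6.4 zmax 0.0481 head [ 0.673  -0.2241  0.0446]
[365. 337.] 1308 [ 740.1 -398.4] [138.7   6.5] 88.2 zmax 0.0476 head [ 0.74   -0.3392  0.044 ]
clock 20.1 pos [ 0.5344 -0.3776  0.1504] psi 165.1 F [-0.5  0.4 -0.1] w 0.0941
  shift [0.0, -0.0015, 0.0004] turn [0.003, 0.001, 0.002] rows>= 0.0
```

View pics/i1.png

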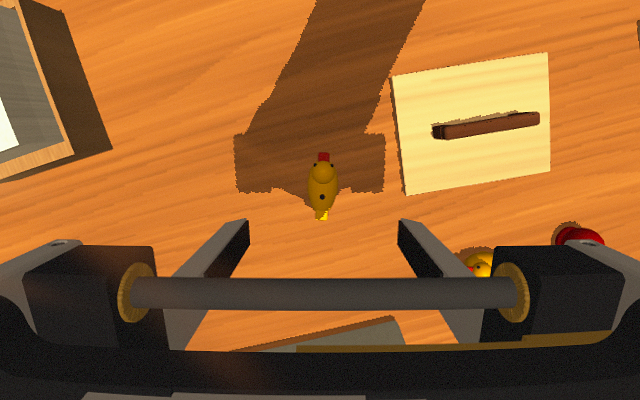

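```bash
python3 -m handwheel '[[0,-0.0035,0.001,0.04,0,0,0],[0,-0.0035,0.001,0.08,0,0,0],[0,-0.0035,0.001,0.11,0,0,0],[0,-0.0035,0.001,0.13,0,0,0],[0,-0.0035,0.001,0.142,0,0,0],[0,-0.0035,0.001,0.148,0,0,0],[0,-0.0035,0.001,0.148,0,0,0],[0,-0.0035,0.001,0.148,0,0,0],[255,-0.0035,0.001,0.148,0,0,0],[255,-0.0035,0.001,0.148,0,0,0],[255,-0.0035,0.001,0.148,0,0,0],[255,-0.0035,0.001,0.148,0,0,0],[255,-0.0035,0.001,0.148,0,0,0],[255,-0.0035,0.001,0.148,0,0,0],[255,-0.0035,0.001,0.148,0,0,0],[255,-0.0035,0.001,0.148,0,0,0],[255,-0.0035,0.001,0.148,0,0,0],[255,-0.0035,0.001,0.148,0,0,0],[255,-0.0035,0.001,0.148,0,0,0],[255,-0.0035,0.001,0.148,0,0,0]]'; python3 -m handwheel '[[255,0,0,0,0,0,0],[255,0,0,0,0,0,0],[255,0,0,-0.005,0,0,0],[255,0,0,-0.01,0,0,0],[255,0,0,-0.03,0,0,0],[255,0,0,-0.06,0,0,0],[255,0,0,-0.1,0,0,0],[255,0,0,-0.13,0,0,0],[255,0,0,-0.13,0,0,0]]'
python3 -c "
from h import *
e=np.radians(2.5);p=np.array([.512,.119])+np.array([[np.cos(e),-np.sin(e)],[np.sin(e),np.cos(e)]])@np.array([-.028,-.041-.003]);print(p)
plan(p[0],p[1],.13,92.5)"
```

```text
clock: 22.1
tool_pos: [0.5383, -0.3772, 0.0024]
tool_rot: [0.407, 3.114, 0.004]
ft_force: [-0.9, 0.1, -0.6]
gripper_width: 0.0332
clock: 23.0
tool_pos: [0.5398, -0.3789, 0.1373]
tool_rot: [0.407, 3.108, -0.0]
ft_force: [-0.1, 0.0, -1.0]
gripper_width: 0.0336
[0.4859459  0.07382054]
clock 23.0 pos [ 0.5398 -0.3789  0.1373] psi 165.1 F [-0.1  0.  -1. ] w 0.0336
  shift [0.1686, 0.4236, 0.0065] turn [0.005, 0.005, 1.267] rows>= 9.1
```

```bash
python3 -m handwheel '[[255,0.004,0.01,0,0,0,0.03],[255,0.013,0.035,0,0,0,0.1],[255,0.026,0.066,0,0,0,0.2],[255,0.04,0.1,0,0,0,0.3],[255,0.054,0.135,0,0,0,0.4],[255,0.068,0.17,0,0,0,0.5],[255,0.082,0.205,0,0,0,0.6],[255,0.096,0.24,0,0,0,0.7],[255,0.11,0.275,0,0,0,0.8],[255,0.124,0.31,0,0,0,0.92],[255,0.138,0.345,0,0,0,1.04],[255,0.15,0.38,0.003,0,0,1.16],[255,0.16,0.405,0.006,0.005,0.005,1.23],[255,0.166,0.418,0.006,0.005,0.005,1.26],[255,0.1686,0.4236,0.006,0.005,0.005,1.267],[255,0.1686,0.4236,0.006,0.005,0.005,1.267],[255,0.1686,0.4236,0.006,0.005,0.005,1.267]]';python3 -c "
from h import *
plan(.486,.0738,.010,92.5)"
```

```text
clock: 24.7
tool_pos: [0.486, 0.0729, 0.1306]
tool_rot: [2.172, 2.269, 0.0]
ft_force: [-0.9, 0.4, -0.1]
gripper_width: 0.0335
clock 24.7 pos [0.486  0.0729 0.1306] psi 92.5 F [-0.9  0.4 -0.1] w 0.0335
  shift [0.0009, -0.0001, 0.1206] turn [0.001, 0.0, -0.0] rows>= 2.4
```

```bash
python3 -m handwheel '[[255,0.001,0,0.03,0,0,0],[255,0.001,0,0.06,0,0,0],[255,0.001,0,0.085,0,0,0],[255,0.001,0,0.105,0,0,0],[255,0.001,0,0.115,0,0,0],[255,0.001,0,0.1205,0,0,0],[255,0.001,0,0.1205,0,0,0],[255,0.001,0,0.1205,0,0,0],[148,0.001,0,0.1205,0,0,0],[148,0.001,0,0.1205,0,0,0],[148,0.001,0,0.1205,0,0,0],[148,0.001,0,0.1205,0,0,0]]'; python3 -m handwheel '[[148,0,0,-0.01,0,0,0],[148,0,0,-0.03,0,0,0],[148,0,0,-0.06,0,0,0],[148,0,0,-0.1,0,0,0],[0,0,0,-0.14,0,0,0],[0,0,0,-0.14,0,0,0]]'; python3 w.py j3 .014; python3 -c "
from h import *
from m import ducks
f=cam('scene');P=cloud(f);ducks(f,P)
plan(.686,-.206,.15,73)"
```

```text
clock: 25.9
tool_pos: [0.4861, 0.074, 0.0103]
tool_rot: [2.172, 2.269, 0.001]
ft_force: [0.0, -0.4, 0.7]
gripper_width: 0.0397
clock: 26.5
tool_pos: [0.4884, 0.0742, 0.1553]
tool_rot: [2.171, 2.266, 0.011]
ft_force: [0.5, -0.3, -0.5]
gripper_width: 0.0521
[169.  19.] 1108 [317.2 244.2] [75.5 21.7] 43.6 zmax 0.0285 head None
[463.  77.] 9258 [637.5 193.8] [129.8 238.9] 32.0 zmax 0.0636 head [0.6687 0.1577 0.0586]
[617. 152.] 9687 [826.3 128.6] [ 81.3 298. ] 15.0 zmax 0.0615 head [0.8487 0.0345 0.0556]
[354. 146.] 13153 [512.  119.1] [136.2 175.7] 2.6 zmax 0.063 head [0.5237 0.1295 0.0604]
[  9. 229.] 1254 [94.1  7.1] [103.4  29. ] 85.4 zmax 0.0295 head None
[335. 333.] 2373 [ 519.2 -129.8] [ 45.  134.6] 85.2 zmax 0.0174 head None
yellow [224. 202.] 180 mean [ 0.6901 -0.1985  0.035 ] zmax 0.0501 rect [ 690.5 -197.3] [61.6 26.1] 77.8 head [ 0.6845 -0.2159  0.045 ]
yellow [359. 267.] 247 mean [0.5404 0.1642 0.0413] zmax 0.0562 rect [538.2 164.9] [29.4 58.6] 17.5 head [0.5401 0.1582 0.0447]
yellow [444. 298.] 327 mean [0.4422 0.344  0.0459] zmax 0.0565 rect [440.5 342.8] [42.1 42.9] 1.5 head [0.4387 0.3427 0.0511]
clock 26.6 pos [0.4863 0.0742 0.1514] psi 92.5 F [ 0.3  0.5 -0.5] w 0.06
  shift [-0.2887, 0.1872, 0.0016] turn [0.002, -0.001, 0.34] rows>= 6.9
```

View pics/j3.png

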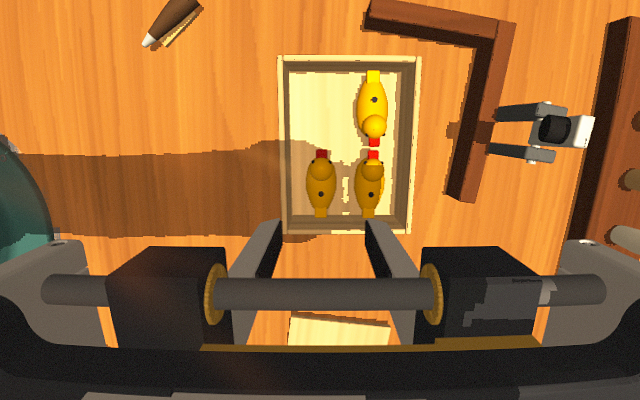

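Three ducks are in the case, upright. Slot at upper left is free. Next duck C.

```bash
python3 -m handwheel '[[0,-0.04,0.026,0,0,0,0.05],[0,-0.289,0.187,0,0,0,0.34],[0,-0.289,0.187,0,0,0,0.34],[0,-0.289,0.187,0,0,0,0.34],[0,-0.289,0.187,0,0,0,0.34],[0,-0.289,0.187,0,0,0,0.34],[0,-0.289,0.187,0,0,0,0.34],[0,-0.289,0.187,0,0,0,0.34],[0,-0.289,0.187,0,0,0,0.34],[0,-0.289,0.187,0,0,0,0.34],[0,-0.289,0.187,0,0,0,0.34]]'; python3 w.py k1;  python3 -c "
from h import *
plan(.686,-.206,.15,73)"
```

```text
clock: 27.7
tool_pos: [0.6856, -0.2048, 0.1515]
tool_rot: [-2.524, -1.871, -0.005]
ft_force: [0.7, 1.1, -0.2]
gripper_width: 0.0941
[71. 19.] 4828 [506.8  35.2] [ 54.6 142.9] 69.1 zmax 0.0626 head [0.4813 0.0319 0.0546]
[438.  14.] 2576 [854.1 -72. ] [37.6 96.3] 71.0 zmax 0.0317 head None
[296.  81.] 1708 [694.9 -88.9] [45. 55.] 70.8 zmax 0.0475 head [ 0.6889 -0.0868  0.0435]
[176. 198.] 11443 [ 514.  -185.2] [154.6 135.4] 84.6 zmax 0.0526 head [ 0.517  -0.1896  0.0513]
[324. 187.] 1585 [ 686.7 -205.1] [78.  34.1] 73.2 zmax 0.0483 head [ 0.6812 -0.2208  0.045 ]
[488. 248.] 1395 [ 855.4 -329. ] [ 3.5 88. ] 89.5 zmax 0.0613 head [ 0.8325 -0.3292  0.0489]
clock 27.8 pos [ 0.6858 -0.2048  0.1518] psi 73.1 F [-0.7  0.6 -0.1] w 0.0939
  shift [-0.0011, 0.0006, 0.0018] turn [0.002, -0.002, 0.002] rows>= 0.0
```

View pics/k1.png

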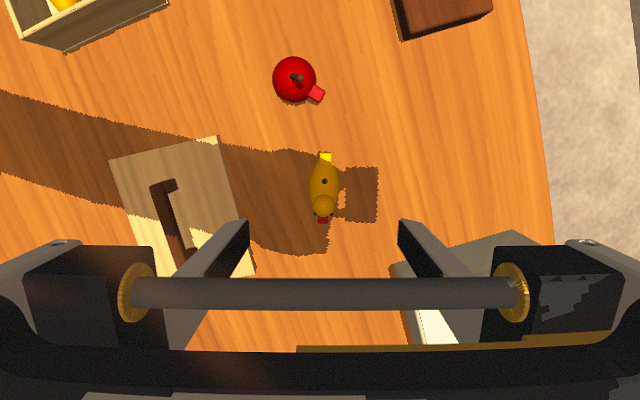

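```bash
python3 -m handwheel '[[0,0.003,0.001,0.04,0,0,0],[0,0.003,0.001,0.08,0,0,0],[0,0.003,0.001,0.11,0,0,0],[0,0.003,0.001,0.13,0,0,0],[0,0.003,0.001,0.143,0,0,0],[0,0.003,0.001,0.1495,0,0,0],[0,0.003,0.001,0.1495,0,0,0],[0,0.003,0.001,0.1495,0,0,0],[255,0.003,0.001,0.1495,0,0,0],[255,0.003,0.001,0.1495,0,0,0],[255,0.003,0.001,0.1495,0,0,0],[255,0.003,0.001,0.1495,0,0,0],[255,0.003,0.001,0.1495,0,0,0],[255,0.003,0.001,0.1495,0,0,0],[255,0.003,0.001,0.1495,0,0,0],[255,0.003,0.001,0.1495,0,0,0],[255,0.003,0.001,0.1495,0,0,0],[255,0.003,0.001,0.1495,0,0,0],[255,0.003,0.001,0.1495,0,0,0],[255,0.003,0.001,0.1495,0,0,0]]'; python3 -m handwheel '[[255,0,0,0,0,0,0],[255,0,0,0,0,0,0],[255,0,0,-0.005,0,0,0],[255,0,0,-0.01,0,0,0],[255,0,0,-0.03,0,0,0],[255,0,0,-0.06,0,0,0],[255,0,0,-0.1,0,0,0],[255,0,0,-0.14,0,0,0],[255,0,0,-0.14,0,0,0]]'
python3 -c "
from h import *
e=np.radians(2.5);p=np.array([.512,.119])+np.array([[np.cos(e),-np.sin(e)],[np.sin(e),np.cos(e)]])@np.array([-.028,+.041+.003]);print(p)
plan(p[0],p[1],.14,92.5)"
```

```text
clock: 29.75
tool_pos: [0.6879, -0.202, 0.0023]
tool_rot: [2.523, 1.871, 0.005]
ft_force: [-1.1, 0.6, 0.0]
gripper_width: 0.0331
clock: 30.65
tool_pos: [0.69, -0.2037, 0.1499]
tool_rot: [2.518, 1.867, 0.014]
ft_force: [0.3, -0.5, -1.1]
gripper_width: 0.0333
[0.4821074  0.16173678]
clock 30.6 pos [ 0.69   -0.2037  0.1499] psi 73.1 F [ 0.3 -0.5 -1.1] w 0.0333
  shift [0.2892, -0.3052, 0.0074] turn [0.011, -0.001, -0.339] rows>= 8.4
```

```bash
python3 -m handwheel '[[255,0.008,-0.008,0,0,0,-0.01],[255,0.025,-0.027,0,0,0,-0.03],[255,0.05,-0.053,0,0,0,-0.06],[255,0.075,-0.08,0,0,0,-0.09],[255,0.1,-0.106,0,0,0,-0.12],[255,0.125,-0.132,0,0,0,-0.15],[255,0.15,-0.158,0,0,0,-0.18],[255,0.175,-0.185,0,0,0,-0.21],[255,0.2,-0.211,0,0,0,-0.24],[255,0.225,-0.238,0,0,0,-0.27],[255,0.25,-0.264,0,0,0,-0.3],[255,0.272,-0.287,0.003,0.005,0,-0.33],[255,0.284,-0.3,0.007,0.011,0,-0.339],[255,0.289,-0.305,0.007,0.011,0,-0.339],[255,0.289,-0.305,0.007,0.011,0,-0.339],[255,0.289,-0.305,0.007,0.011,0,-0.339]]';python3 -c "
from h import *
plan(.4821,.1617,.010,92.5)"
```

```text
clock: 32.25
tool_pos: [0.4828, 0.1603, 0.1405]
tool_rot: [2.174, 2.268, 0.001]
ft_force: [-0.6, 0.3, -0.0]
gripper_width: 0.0335
clock 32.2 pos [0.4828 0.1603 0.1405] psi 92.4 F [-0.6  0.3 -0. ] w 0.0335
  shift [0.0014, -0.0008, 0.1305] turn [0.001, -0.0, -0.001] rows>= 2.6
```

```bash
python3 -m handwheel '[[255,0.001,-0.001,0.035,0,0,0],[255,0.001,-0.001,0.065,0,0,0],[255,0.001,-0.001,0.09,0,0,0],[255,0.001,-0.001,0.11,0,0,0],[255,0.001,-0.001,0.125,0,0,0],[255,0.001,-0.001,0.1305,0,0,0],[255,0.001,-0.001,0.1305,0,0,0],[255,0.001,-0.001,0.1305,0,0,0],[148,0.001,-0.001,0.1305,0,0,0],[148,0.001,-0.001,0.1305,0,0,0],[148,0.001,-0.001,0.1305,0,0,0],[148,0.001,-0.001,0.1305,0,0,0]]'; python3 -m handwheel '[[148,0,0,-0.01,0,0,0],[148,0,0,-0.03,0,0,0],[148,0,0,-0.06,0,0,0],[148,0,0,-0.1,0,0,0],[0,0,0,-0.14,0,0,0],[0,0,0,-0.14,0,0,0]]'; python3 w.py l3 .014; python3 -c "
from h import *
plan(.513,-.1957,.15,85)"
```

```text
clock: 33.45
tool_pos: [0.482, 0.1614, 0.0102]
tool_rot: [2.174, 2.268, 0.002]
ft_force: [0.4, 0.7, 0.9]
gripper_width: 0.0396
clock: 34.05
tool_pos: [0.4841, 0.1619, 0.1554]
tool_rot: [2.173, 2.266, 0.013]
ft_force: [0.5, 0.4, -0.8]
gripper_width: 0.0521
[284.  18.] 1827 [437.  333.8] [53.2 37.3] 1.3 zmax 0.0534 head [0.4369 0.3352 0.052 ]
[178. 101.] 1127 [317.5 244.2] [75.8 23.1] 44.9 zmax 0.0287 head None
[459. 156.] 7072 [629.8 210.8] [121.8 211.4] 36.6 zmax 0.0651 head [0.6694 0.1335 0.0579]
[616. 181.] 7002 [839.2 191.6] [ 75.3 183.7] 9.1 zmax 0.0604 head [0.8487 0.1096 0.054 ]
[348. 190.] 7064 [511.5 128.3] [136.  158.4] 2.5 zmax 0.063 head [0.507  0.1558 0.0607]
[322. 254.] 1139 [487.2  84.7] [33.5 65.3] 3.0 zmax 0.0543 head [0.4865 0.0988 0.0511]
[361. 259.] 611 [533.4  78.5] [21.6 55.9] 15.8 zmax 0.0529 head [0.5325 0.0968 0.0499]
clock 34.1 pos [0.483  0.1619 0.153 ] psi 92.4 F [-1.   0.8 -0.7] w 0.0563
  shift [-0.3586, 0.0148, 0.0019] turn [0.005, -0.004, 0.13] rows>= 7.2
```

View pics/l3.png

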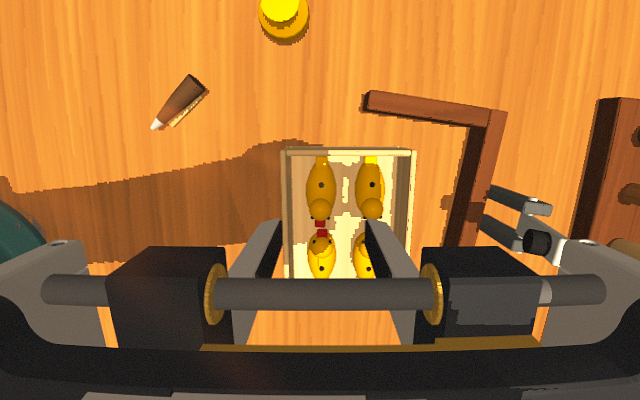

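All four ducks are in. Now the lid.

```bash
python3 -m handwheel '[[0,-0.04,0.002,0,0,0,0.02],[0,-0.3586,0.015,0,0.005,-0.004,0.13],[0,-0.3586,0.015,0,0.005,-0.004,0.13],[0,-0.3586,0.015,0,0.005,-0.004,0.13],[0,-0.3586,0.015,0,0.005,-0.004,0.13],[0,-0.3586,0.015,0,0.005,-0.004,0.13],[0,-0.3586,0.015,0,0.005,-0.004,0.13],[0,-0.3586,0.015,0,0.005,-0.004,0.13],[0,-0.3586,0.015,0,0.005,-0.004,0.13],[0,-0.3586,0.015,0,0.005,-0.004,0.13],[0,-0.3586,0.015,0,0.005,-0.004,0.13]]'; python3 w.py n1;  python3 -c "
from h import *
f=cam('wrist');P=cloud(f).reshape(-1,3)
near=(abs(P[:,0]-.513)<.12)&(abs(P[:,1]+.196)<.12)
for lo,hi in ((.044,.06),(.012,.021)):
  t=P[near&(P[:,2]>lo)&(P[:,2]<hi)];r=cv2.minAreaRect((t[:,:2]*1000).astype(np.float32));print(len(t),r,np.median(t[:,2]))
plan(.513,-.1957,.15,85)"
```

```text
clock: 35.2
tool_pos: [0.5132, -0.1943, 0.1516]
tool_rot: [-2.314, -2.123, 0.001]
ft_force: [0.7, -1.0, 0.7]
gripper_width: 0.094
[610.  31.] 3614 [851.6 -46.2] [77.2 67.2] 0.2 zmax 0.0455 head [ 0.8484 -0.0406  0.0436]
[483.  75.] 1859 [689.3 -92.8] [42.1 57.4] 18.5 zmax 0.0585 head [ 0.6869 -0.0876  0.0439]
[323. 180.] 17054 [ 513.2 -195.1] [173.2 133.7] 85.0 zmax 0.0525 head [ 0.514  -0.1913  0.0517]
[ 79. 219.] 2086 [ 219.  -216.4] [ 27.5 135.1] 52.9 zmax 0.0289 head None
1302 ((513.9757690429688, -194.55789184570312), (99.44441986083984, 13.9398193359375), 84.80664825439453) 0.05154867081255174
15737 ((513.3524169921875, -195.0589141845703), (173.24964904785156, 133.69039916992188), 84.99937438964844) 0.015896108164709155
clock 35.3 pos [ 0.5134 -0.1944  0.1518] psi 85.1 F [-0.1  0.  -0.1] w 0.0942
  shift [-0.0014, -0.0002, 0.0018] turn [-0.0, 0.0, 0.001] rows>= 0.0
```

View pics/n1.png

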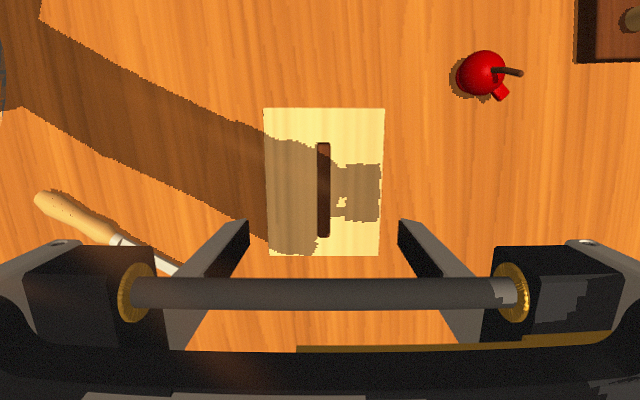

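```bash
python3 -m handwheel '[[0,0,0,0.04,0,0,0],[0,0,0,0.08,0,0,0],[0,0,0,0.105,0,0,0],[0,0,0,0.119,0,0,0],[0,0,0,0.126,0,0,0],[0,0,0,0.126,0,0,0],[255,0,0,0.126,0,0,0],[255,0,0,0.126,0,0,0],[255,0,0,0.126,0,0,0],[255,0,0,0.126,0,0,0],[255,0,0,0.126,0,0,0],[255,0,0,0.126,0,0,0],[255,0,0,0.126,0,0,0],[255,0,0,0.126,0,0,0],[255,0,0,0.126,0,0,0],[255,0,0,0.126,0,0,0],[255,0,0,0.126,0,0,0],[255,0,0,0.126,0,0,0],[255,0,0,0.126,0,0,0],[255,0,0,0.126,0,0,0]]'; python3 -m handwheel '[[255,0,0,0,0,0,0],[255,0,0,0,0,0,0],[255,0,0,-0.005,0,0,0],[255,0,0,-0.01,0,0,0],[255,0,0,-0.03,0,0,0],[255,0,0,-0.06,0,0,0],[255,0,0,-0.1,0,0,0],[255,0,0,-0.12,0,0,0],[255,0,0,-0.12,0,0,0]]'
python3 -c "
from h import *
plan(.512,.119,.15,92.5)"
```

```text
clock: 37.3
tool_pos: [0.5133, -0.1944, 0.0258]
tool_rot: [-2.314, -2.124, 0.0]
ft_force: [0.8, 0.3, -1.3]
gripper_width: 0.0129
clock: 38.2
tool_pos: [0.5147, -0.1948, 0.1486]
tool_rot: [2.312, 2.122, 0.004]
ft_force: [0.2, -0.2, -2.2]
gripper_width: 0.0136
clock 38.2 pos [ 0.5147 -0.1948  0.1486] psi 85.1 F [ 0.2 -0.2 -2.2] w 0.0136
  shift [0.3124, -0.0295, -0.0015] turn [0.004, 0.0, -0.129] rows>= 6.3
```

```bash
python3 -m handwheel '[[255,0.008,0,0,0,0,0],[255,0.025,-0.002,0,0,0,-0.01],[255,0.05,-0.005,0,0,0,-0.02],[255,0.08,-0.008,0,0,0,-0.04],[255,0.11,-0.011,0,0,0,-0.05],[255,0.14,-0.014,0,0,0,-0.06],[255,0.17,-0.016,0,0,0,-0.075],[255,0.2,-0.019,0,0,0,-0.09],[255,0.23,-0.022,0,0,0,-0.1],[255,0.26,-0.025,0,0,0,-0.115],[255,0.285,-0.027,0,0,0,-0.125],[255,0.302,-0.029,0,0.004,0,-0.129],[255,0.31,-0.0295,0,0.004,0,-0.129],[255,0.3127,-0.0295,0,0.004,0,-0.129],[255,0.3127,-0.0295,0,0.004,0,-0.129],[255,0.3127,-0.0295,0,0.004,0,-0.129]]';python3 -c "
from h import *
plan(.512,.1193,.0798,92.5)
for n in ('scene','side'):
  f=cam(n);cv2.imwrite(f'pics/o_{n}.png',cv2.resize(f['pixels'][150:350,230:470] if n=='scene' else f['pixels'][80:280,220:460],None,fx=2.5,fy=2.5))"
```

```text
clock: 39.8
tool_pos: [0.5121, 0.1181, 0.1485]
tool_rot: [2.174, 2.267, -0.001]
ft_force: [0.0, -0.7, -4.2]
gripper_width: 0.013
clock 39.8 pos [0.5121 0.1181 0.1485] psi 92.4 F [ 0.  -0.7 -4.2] w 0.013
  shift [0.0012, -0.0001, 0.0687] turn [-0.0, 0.001, -0.002] rows>= 1.4
```

View pics/o_scene.png

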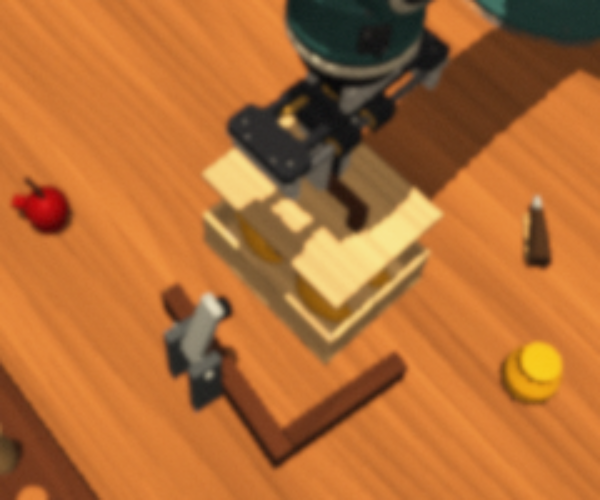

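View pics/o_side.png

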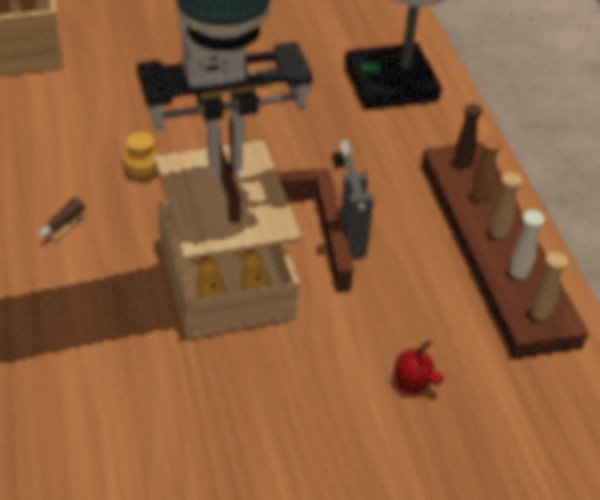

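```bash
cat > lid.py <<'E'
from h import *
import sys
lo,hi=map(float,sys.argv[1:3])
for n in ('scene','side','wrist'):
  f=cam(n);P=cloud(f);hsv=cv2.cvtColor(f['pixels'],cv2.COLOR_BGR2HSV)
  m=(abs(P[...,0]-.535)<.16)&(abs(P[...,1]-.15)<.16)&(P[...,2]>lo)&(P[...,2]<hi)&(hsv[...,2]>60)&(hsv[...,1]<170)
  k,l,s,c=cv2.connectedComponentsWithStats(m.astype(np.uint8));
  if k<2: continue
  i=1+np.argmax(s[1:,4]);big=[j for j in range(1,k) if s[j,4]>80];t=P[np.isin(l,big)]
  r=cv2.minAreaRect((t[:,:2]*1000).astype(np.float32));A=np.c_[t[:,:2]-t[:,:2].mean(0),np.ones(len(t))];co=np.linalg.lstsq(A,t[:,2],rcond=None)[0]
  print(n,len(t),np.round(r[0],1),np.round(r[1],1),round(r[2],2),'zmed',np.median(t[:,2]).round(4),'tilt deg',np.degrees(co[:2]).round(2))
E
python3 lid.py .125 .15
```

```text
scene 2816 [511.8 116.4] [136.  174.9] 2.48 zmed 0.1403 tilt deg [0.02 0.03]
side 1708 [511.3 115.9] [135.  181.2] 2.31 zmed 0.1391 tilt deg [0.  0.3]
wrist 24734 [512.4 117.8] [134.1 174. ] 2.4 zmed 0.1387 tilt deg [0.03 0.1 ]
```

```bash
python3 -m handwheel '[[255,0.0015,0,0.015,0,0,0],[255,0.0015,0,0.035,0,0,0],[255,0.0015,0,0.05,0,0,0],[255,0.0015,0,0.056,0,0,0],[255,0.0015,0,0.061,0,0,0],[255,0.0015,0,0.065,0,0,0],[255,0.0015,0,0.068,0,0,0],[255,0.0015,0,0.069,0,0,0],[255,0.0015,0,0.069,0,0,0],[255,0.0015,0,0.069,0,0,0]]'; python3 lid.py .06 .08
```

```text
clock: 41.05
tool_pos: [0.5122, 0.1204, 0.0798]
tool_rot: [2.173, 2.268, 0.001]
ft_force: [-0.7, -0.8, -0.9]
gripper_width: 0.0133
scene 2540 [511.9 118.8] [137.  175.6] 2.28 zmed 0.0715 tilt deg [-0.46 -0.28]
side 1683 [510.7 117.6] [137.1 182. ] 1.8 zmed 0.0702 tilt deg [0.25 0.6 ]
wrist 24723 [512.4 119.7] [134.6 173.6] 2.43 zmed 0.0699 tilt deg [0.02 0.03]
```

```bash
python3 -m handwheel '[[150,0,0,0,0,0,0],[150,0,0,0,0,0,0],[150,0,0,0,0,0,0],[150,0,0,0,0,0,0],[150,0,0,0,0,0,0],[150,0,0,-0.02,0,0,0],[150,0,0,-0.05,0,0,0],[150,0,0,-0.09,0,0,0],[150,0,0,-0.1,0,0,0],[150,0,0,-0.1,0,0,0]]'; python3 lid.py .06 .08; python3 -c "
from h import *
plan(.512,.119,.18,92.5)
for n in ('scene','side','wrist'):
  f=cam(n);cv2.imwrite(f'pics/p_{n}.png',f['pixels'])"
```

```text
clock: 42.2
tool_pos: [0.5129, 0.1208, 0.181]
tool_rot: [2.173, 2.268, 0.005]
ft_force: [0.3, 0.1, -0.7]
gripper_width: 0.0388
scene 3239 [512.7 118.8] [135.6 174.9] 2.34 zmed 0.0715 tilt deg [-0.39 -0.18]
side 1775 [510.8 118. ] [137.2 180.3] 2.5 zmed 0.0703 tilt deg [0.21 0.59]
wrist 15925 [512.4 119.5] [134.1 172.6] 2.38 zmed 0.0699 tilt deg [0.   0.02]
clock 42.4 pos [0.5115 0.1204 0.1786] psi 92.4 F [-0.6 -0.6  0.1] w 0.0387
  shift [-0.0014, 0.0004, -0.0014] turn [-0.001, 0.001, -0.001] rows>= 0.0
```

View pics/p_wrist.png

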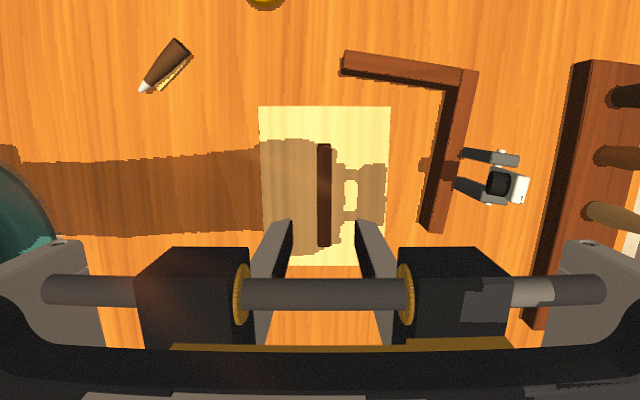

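View pics/p_side.png

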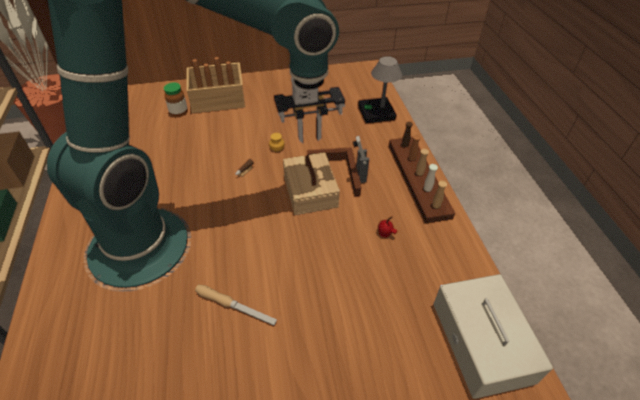

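Lid seated (z 0.070 top, no tilt), and no duck is left outside. Next I'll push with both open fingers as a two-point pusher, first toward the far wall.

```bash
cat >> h.py <<'E'
def fw(u,v):
    a=np.radians(-5.);return np.array([u*np.cos(a)-v*np.sin(a),u*np.sin(a)+v*np.cos(a)])
def wf(x,y):
    a=np.radians(5.);return np.array([x*np.cos(a)-y*np.sin(a),x*np.sin(a)+y*np.cos(a)])
def fplan(u,v,z,psi):
    p=fw(u,v);plan(p[0],p[1],z,psi);s=robot.observe()['tool_pos'];print('  now uv',wf(s[0],s[1]).round(4))
E
python3 -c "
from h import *
fplan(.403,.165,.18,175)"
```

```text
clock 42.5 pos [0.5117 0.1202 0.1787] psi 92.4 F [ 0.2  1.5 -0.2] w 0.0386
  shift [0.0131, -0.0954, -0.0012] turn [-0.002, -0.0, -1.441] rows>= 9.6
  now uv [0.4992 0.1643]
```

```bash
python3 -m handwheel '[[0,0.013,-0.095,0,0,0,-1.441],[0,0.013,-0.095,0,0,0,-1.441],[0,0.013,-0.095,0,0,0,-1.441],[0,0.013,-0.095,0,0,0,-1.441],[0,0.013,-0.095,0,0,0,-1.441],[0,0.013,-0.095,0,0,0,-1.441],[0,0.013,-0.095,0,0,0,-1.441],[0,0.013,-0.095,0,0,0,-1.441],[0,0.013,-0.095,0,0,0,-1.441],[0,0.013,-0.095,0,0,0,-1.441],[0,0.013,-0.095,0,0,0,-1.441],[0,0.013,-0.095,0,0,0,-1.441],[0,0.013,-0.095,0,0,0,-1.441]]'; python3 -c "
from h import *
fplan(.403,.165,.022,175)"
```

```text
clock: 43.8
tool_pos: [0.4162, 0.1291, 0.1787]
tool_rot: [-0.141, -3.137, 0.002]
ft_force: [0.5, 0.3, 0.1]
gripper_width: 0.0939
clock 43.8 pos [0.4162 0.1291 0.1787] psi 174.9 F [0.5 0.3 0.1] w 0.0939
  shift [0.0002, 0.0003, 0.1567] turn [-0.001, -0.001, -0.003] rows>= 3.1
  now uv [0.4033 0.1649]
```

```bash
python3 -m handwheel '[[0,0,0,0.04,0,0,0],[0,0,0,0.08,0,0,0],[0,0,0,0.12,0,0,0],[0,0,0,0.145,0,0,0],[0,0,0,0.1565,0,0,0],[0,0,0,0.1565,0,0,0],[0,0,0,0.1565,0,0,0]]'; python3 -m handwheel '[[0,-0.004,0,0,0,0,0],[0,-0.01,0,0,0,0,0],[0,-0.016,0,0,0,0,0],[0,-0.022,0,0,0,0,0],[0,-0.028,0,0,0,0,0],[0,-0.034,0,0,0,0,0],[0,-0.04,0,0,0,0,0],[0,-0.04,0,0,0,0,0]]'; python3 lid.py .06 .08; python3 -c "
from h import *
fplan(.4875,.165,.022,175)"
```

```text
clock: 44.5
tool_pos: [0.4165, 0.1291, 0.023]
tool_rot: [-0.142, -3.138, 0.001]
ft_force: [1.1, 0.7, 0.3]
gripper_width: 0.0941
clock: 45.3
tool_pos: [0.4571, 0.1257, 0.0235]
tool_rot: [-0.142, -3.138, 0.0]
ft_force: [-1.1, 1.5, 0.3]
gripper_width: 0.0942
scene 3603 [524.9 109.3] [176.2 154.7] 84.83 zmed 0.0715 tilt deg [-0.29 -0.26]
side 1634 [522.6 108.2] [180.1 154.8] 84.98 zmed 0.0703 tilt deg [0.09 0.66]
wrist 14009 [485.4 113.4] [172.8  81.5] 86.71 zmed 0.0698 tilt deg [ 2.53 -0.04]
clock 45.5 pos [0.4569 0.1254 0.0234] psi 174.8 F [-0.4 -0.4 -1. ] w 0.0943
  shift [-0.0433, 0.0004, 0.0014] turn [-0.0, 0.001, -0.003] rows>= 0.9
  now uv [0.4442 0.1648]
```

```bash
python3 -m handwheel '[[0,-0.004,0,0,0,0,0],[0,-0.01,0,0,0,0,0],[0,-0.016,0,0,0,0,0],[0,-0.022,0,0,0,0,0],[0,-0.028,0,0,0,0,0],[0,-0.034,0,0,0,0,0],[0,-0.038,0,0,0,0,0],[0,-0.038,0,0,0,0,0]]'; python3 lid.py .06 .08; python3 -c "
from h import *
fplan(.4875,.165,.022,175)
f=cam('scene');cv2.imwrite('pics/q.png',cv2.resize(f['pixels'][150:350,230:470],None,fx=2.5,fy=2.5))"
```

```text
clock: 46.25
tool_pos: [0.4945, 0.1219, 0.0233]
tool_rot: [-0.143, -3.138, 0.001]
ft_force: [-2.9, 0.3, -0.7]
gripper_width: 0.0937
scene 3626 [562.4 105.8] [176.  153.8] 84.95 zmed 0.0716 tilt deg [-0.25 -0.23]
side 1603 [559.9 104.2] [180.2 154.8] 84.82 zmed 0.0703 tilt deg [-0.03  0.71]
wrist 14080 [522.9 109.6] [173.4  81.1] 86.58 zmed 0.0698 tilt deg [ 2.58 -0.03]
clock 46.4 pos [0.4945 0.1219 0.0233] psi 174.8 F [-1.9 -0.1 -1.2] w 0.0943
  shift [-0.0055, 0.0004, 0.0013] turn [-0.001, 0.0, -0.003] rows>= 0.1
  now uv [0.482  0.1646]
```

View pics/q.png

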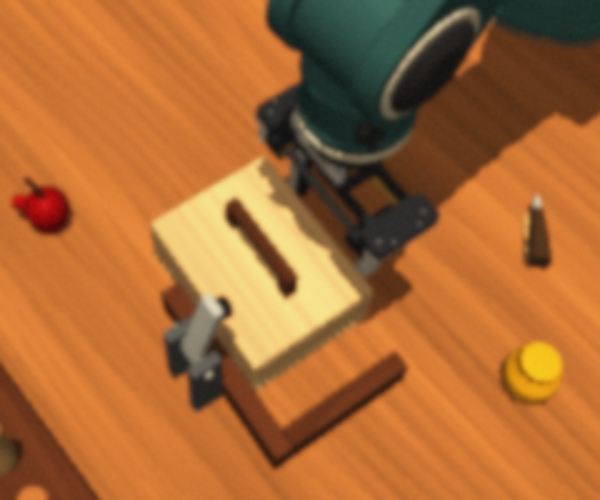

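```bash
python3 -m handwheel '[[0,0.008,0,0,0,0,0],[0,0.015,0,-0.01,0,0,0],[0,0.018,0,-0.05,0,0,0],[0,0.018,0,-0.1,0,0,0],[0,0.018,0,-0.15,0,0,0],[0,0.018,0,-0.16,0,0,0],[0,0.018,0,-0.16,0,0,0]]'; python3 -c "
from h import *
fplan(.556,.045,.18,85)"; python3 lid.py .06 .08
```

```text
clock: 47.15
tool_pos: [0.477, 0.1242, 0.1854]
tool_rot: [0.142, 3.135, 0.003]
ft_force: [-0.3, -0.0, -0.4]
gripper_width: 0.0943
clock 47.1 pos [0.477  0.1242 0.1854] psi 174.8 F [-0.3 -0.  -0.4] w 0.0943
  shift [-0.0919, -0.1201, 0.0055] turn [0.005, 0.001, 1.568] rows>= 10.5
  now uv [0.4644 0.1653]
scene 3592 [571.8 105. ] [175.8 135.2] 84.73 zmed 0.0716 tilt deg [-0.27 -0.19]
side 1782 [569.8 104.4] [180.8 136.3] 84.82 zmed 0.0703 tilt deg [0.26 0.43]
wrist 10780 [570.8 106.1] [173.9 136.7] 84.81 zmed 0.0699 tilt deg [0.7 0. ]
```

```bash
python3 -m handwheel '[[0,-0.092,-0.12,0.005,0,0,1.568],[0,-0.092,-0.12,0.005,0,0,1.568],[0,-0.092,-0.12,0.005,0,0,1.568],[0,-0.092,-0.12,0.005,0,0,1.568],[0,-0.092,-0.12,0.005,0,0,1.568],[0,-0.092,-0.12,0.005,0,0,1.568],[0,-0.092,-0.12,0.005,0,0,1.568],[0,-0.092,-0.12,0.005,0,0,1.568],[0,-0.092,-0.12,0.005,0,0,1.568],[0,-0.092,-0.12,0.005,0,0,1.568],[0,-0.092,-0.12,0.005,0,0,1.568],[0,-0.092,-0.12,0.005,0,0,1.568],[0,-0.092,-0.12,0.005,0,0,1.568],[0,-0.092,-0.12,0.005,0,0,1.568],[0,-0.092,-0.12,0.005,0,0,1.568]]'; python3 -c "
from h import *
fplan(.556,.045,.022,85)
f=cam('wrist');cv2.imwrite('pics/r.png',f['pixels'])"
```

```text
clock: 48.8
tool_pos: [0.5563, -0.0044, 0.1771]
tool_rot: [-2.316, -2.123, 0.003]
ft_force: [0.2, -0.3, 0.8]
gripper_width: 0.0939
clock 48.8 pos [ 0.5563 -0.0044  0.1771] psi 85.0 F [ 0.2 -0.3  0.8] w 0.0939
  shift [0.0011, 0.0016, 0.1551] turn [-0.001, 0.001, 0.001] rows>= 3.1
  now uv [0.5546 0.0441]
```

View pics/r.png

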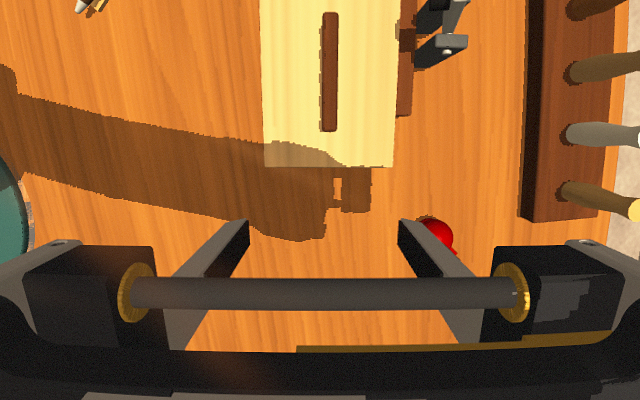

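```bash
python3 -m handwheel '[[0,0,0,0.04,0,0,0],[0,0,0,0.08,0,0,0],[0,0,0,0.12,0,0,0],[0,0,0,0.145,0,0,0],[0,0,0,0.155,0,0,0],[0,0,0,0.155,0,0,0],[0,0,0,0.155,0,0,0]]'; python3 -m handwheel '[[0,0.006,0,0,0,0,0],[0,0.012,0,0,0,0,0],[0,0.018,0,0,0,0,0],[0,0.024,0,0,0,0,0],[0,0.03,0,0,0,0,0],[0,0.036,0,0,0,0,0],[0,0.042,0,0,0,0,0],[0,0.048,0,0,0,0,0],[0,0.054,0,0,0,0,0],[0,0.054,0,0,0,0,0]]'; python3 -c "
from h import *
fplan(.556,.1075,.022,85)"; python3 lid.py .06 .08
```

```text
clock: 49.55
tool_pos: [0.5569, -0.0047, 0.0233]
tool_rot: [2.315, 2.122, -0.001]
ft_force: [0.2, -0.6, -0.5]
gripper_width: 0.0939
clock: 50.55
tool_pos: [0.5624, 0.0494, 0.0241]
tool_rot: [2.314, 2.121, 0.0]
ft_force: [0.3, -2.6, 1.4]
gripper_width: 0.0938
clock 50.5 pos [0.5624 0.0494 0.0241] psi 85.0 F [ 0.3 -2.6  1.4] w 0.0938
  shift [0.0093, 0.0001, 0.0021] turn [0.002, 0.001, 0.001] rows>= 0.2
  now uv [0.5559 0.0982]
scene 3832 [574.2 141.8] [185.8 136.4] 84.95 zmed 0.0716 tilt deg [-0.22 -0.22]
side 543 [566.4  75.4] [ 76.3 135.3] 85.34 zmed 0.07 tilt deg [0.54 2.32]
wrist 53323 [572.4 116.6] [118. 135.] 85.04 zmed 0.07 tilt deg [ 0.   -0.01]
```

```bash
python3 -m handwheel '[[0,0.003,0,0,0,0,0],[0,0.006,0,0,0,0,0],[0,0.008,0,0,0,0,0],[0,0.008,0,0,0,0,0]]'; python3 -m handwheel '[[0,0.0015,0,0,0,0,0],[0,0.0015,0,0,0,0,0]]';python3 -m handwheel '[[0,0.0015,0,0,0,0,0],[0,0.0015,0,0,0,0,0]]'
```

```text
clock: 51.1
tool_pos: [0.5624, 0.0567, 0.0238]
tool_rot: [2.315, 2.121, -0.001]
ft_force: [-0.5, -7.1, 1.4]
gripper_width: 0.094
clock: 51.3
tool_pos: [0.5622, 0.0569, 0.0238]
tool_rot: [2.315, 2.119, -0.004]
ft_force: [-3.0, -11.1, 2.4]
gripper_width: 0.0941
clock: 51.5
tool_pos: [0.562, 0.0569, 0.0239]
tool_rot: [2.316, 2.117, -0.006]
ft_force: [-2.8, -10.4, 2.2]
gripper_width: 0.0944
```

```bash
python3 -m handwheel '[[0,-0.008,0,0,0,0,0],[0,-0.015,0,-0.01,0,0,0],[0,-0.018,0,-0.05,0,0,0],[0,-0.018,0,-0.1,0,0,0],[0,-0.018,0,-0.15,0,0,0],[0,-0.018,0,-0.16,0,0,0],[0,-0.018,0,-0.16,0,0,0]]'; python3 -c "
from h import *
fplan(.465,.200,.18,175)"; python3 lid.py .06 .08
```

```text
clock: 52.2
tool_pos: [0.5611, 0.0401, 0.186]
tool_rot: [2.315, 2.117, -0.001]
ft_force: [-0.4, 0.7, -1.3]
gripper_width: 0.0941
clock 52.2 pos [0.5611 0.0401 0.186 ] psi 84.9 F [-0.4  0.7 -1.3] w 0.0941
  shift [0.111, -0.0907, 0.0053] turn [-0.0, 0.005, -1.573] rows>= 10.5
  now uv [0.5555 0.0889]
scene 3850 [575.3 154.5] [175.4 135.8] 85.14 zmed 0.0716 tilt deg [-0.28 -0.17]
side 1600 [573.  153.1] [181.7 135.8] 85.11 zmed 0.0703 tilt deg [0.4  0.56]
wrist 19705 [574.8 146.6] [155.8 134.2] 84.91 zmed 0.07 tilt deg [0.01 0.05]
```

```bash
python3 -m handwheel '[[0,0.111,-0.09,0.003,0,0,-1.57],[0,0.111,-0.09,0.003,0,0,-1.57],[0,0.111,-0.09,0.003,0,0,-1.57],[0,0.111,-0.09,0.003,0,0,-1.57],[0,0.111,-0.09,0.003,0,0,-1.57],[0,0.111,-0.09,0.003,0,0,-1.57],[0,0.111,-0.09,0.003,0,0,-1.57],[0,0.111,-0.09,0.003,0,0,-1.57],[0,0.111,-0.09,0.003,0,0,-1.57],[0,0.111,-0.09,0.003,0,0,-1.57],[0,0.111,-0.09,0.003,0,0,-1.57],[0,0.111,-0.09,0.003,0,0,-1.57],[0,0.111,-0.09,0.003,0,0,-1.57],[0,0.111,-0.09,0.003,0,0,-1.57]]';  python3 -c "
from h import *
fplan(.465,.200,.022,175)"
```

```text
clock: 53.75
tool_pos: [0.4796, 0.1585, 0.1788]
tool_rot: [-0.144, -3.136, 0.01]
ft_force: [-0.4, -0.1, -0.5]
gripper_width: 0.0937
clock 53.8 pos [0.4796 0.1585 0.1788] psi 174.7 F [-0.4 -0.1 -0.5] w 0.0937
  shift [-0.0013, 0.0014, 0.1568] turn [-0.006, -0.002, -0.005] rows>= 3.1
  now uv [0.464  0.1997]
```

```bash
python3 -m handwheel '[[0,0,0,0.04,0,0,0],[0,0,0,0.08,0,0,0],[0,0,0,0.12,0,0,0],[0,0,0,0.145,-0.006,-0.002,-0.005],[0,0,0,0.1565,-0.006,-0.002,-0.005],[0,0,0,0.1565,-0.006,-0.002,-0.005],[0,0,0,0.1565,-0.006,-0.002,-0.005]]'; python3 -m handwheel '[[0,-0.005,0,0,0,0,0],[0,-0.01,0,0,0,0,0],[0,-0.015,0,0,0,0,0],[0,-0.018,0,0,0,0,0],[0,-0.02,0,0,0,0,0],[0,-0.02,0,0,0,0,0]]';python3 -m handwheel '[[0,-0.0015,0,0,0,0,0],[0,-0.003,0,0,0,0,0],[0,-0.003,0,0,0,0,0]]'
```

```text
clock: 54.45
tool_pos: [0.4798, 0.1577, 0.0233]
tool_rot: [0.138, 3.138, -0.0]
ft_force: [0.4, -0.5, -0.2]
gripper_width: 0.0937
clock: 55.05
tool_pos: [0.499, 0.1559, 0.0232]
tool_rot: [-0.137, -3.137, 0.0]
ft_force: [-6.2, 1.4, 4.0]
gripper_width: 0.0937
clock: 55.35
tool_pos: [0.501, 0.1557, 0.023]
tool_rot: [-0.137, -3.135, 0.0]
ft_force: [-7.3, 0.8, 4.7]
gripper_width: 0.0938
```

```bash
python3 -c "
from h import *
fplan(.4875,.200,.022,175)"
```

```text
clock 55.4 pos [0.501  0.1557 0.023 ] psi 175.0 F [-7.3  0.8  4.7] w 0.0938
  shift [-0.002, 0.0012, 0.001] turn [-0.0, -0.004, -0.0] rows>= 0.1
  now uv [0.4855 0.1988]
```

```bash
for i in 1 2; do python3 -m handwheel '[[0,-0.001,0,0,0,0,0],[0,-0.002,0,0,0,0,0],[0,-0.002,0,0,0,0,0]]'|sed -n '1,4p'; done; python3 -c "
from h import *
fplan(.4875,.200,.022,175)"
```

```text
clock: 55.65
tool_pos: [0.5013, 0.1557, 0.0228]
tool_rot: [-0.136, -3.131, 0.0]
ft_force: [-12.2, 0.5, 9.0]
clock: 55.95
tool_pos: [0.5011, 0.1557, 0.0225]
tool_rot: [-0.136, -3.126, 0.0]
ft_force: [-15.5, 1.9, 11.1]
clock 56.0 pos [0.5011 0.1557 0.0225] psi 175.0 F [-15.5   1.9  11.1] w 0.0941
  shift [-0.0019, 0.0012, 0.0005] turn [-0.001, -0.012, 0.0] rows>= 0.1
  now uv [0.4856 0.1988]
```

```bash
python3 -m handwheel '[[0,0.004,0,0,0,0,0],[0,0.01,0,0,0,0,0],[0,0.02,0,0,0,0,0],[0,0.025,0,-0.02,0,0,0],[0,0.025,0,-0.06,0,0,0],[0,0.025,0,-0.11,0,0,0],[0,0.025,0,-0.16,0,0,0],[0,0.025,0,-0.16,0,0,0],[0,0.025,0,-0.16,0,0,0]]'; python3 lid.py .06 .08; python3 -c "
from h import *
f=cam('scene');cv2.imwrite('pics/s.png',cv2.resize(f['pixels'][180:360,250:450],None,fx=3.2,fy=3.2,interpolation=cv2.INTER_CUBIC))
f=cam('wrist');cv2.imwrite('pics/s2.png',f['pixels'])"
```

```text
clock: 56.85
tool_pos: [0.4781, 0.1584, 0.1835]
tool_rot: [-0.135, -3.128, -0.003]
ft_force: [-0.8, 1.0, 0.1]
gripper_width: 0.0937
scene 3840 [580.  153.7] [175.6 135.3] 85.13 zmed 0.0716 tilt deg [-0.3  -0.18]
side 1659 [577.6 152.7] [184.6 135.9] 85.03 zmed 0.0703 tilt deg [0.31 0.49]
wrist 11155 [579.  154.6] [174.5 136.6] 84.91 zmed 0.0699 tilt deg [ 0.55 -0.02]
```

View pics/s.png

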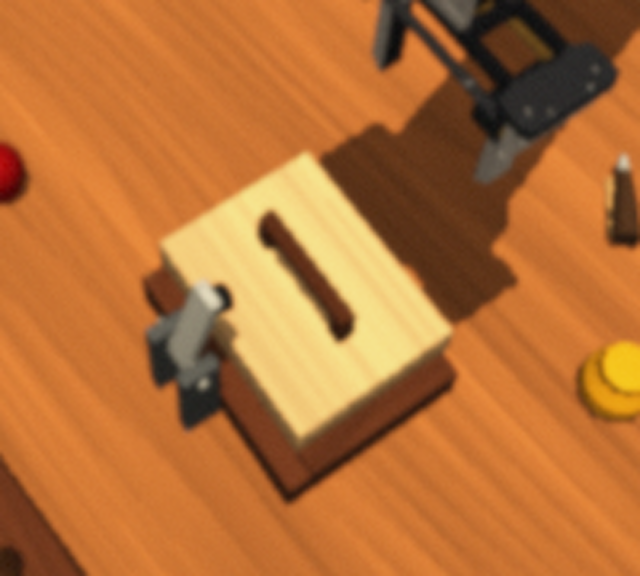

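View pics/s2.png

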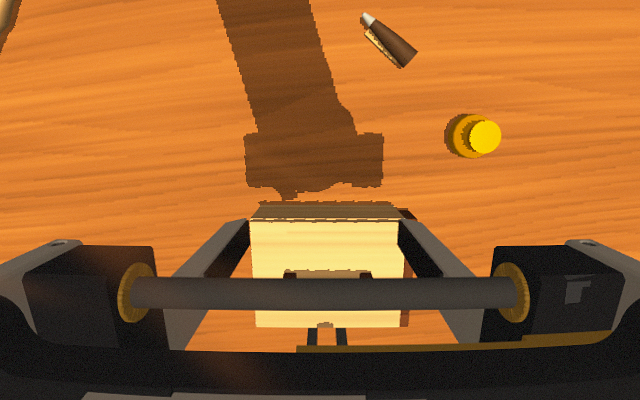

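The case is flush. In the scene view its lid centre sits at (−68.1, −88.1) mm in the fence frame and the angle is 0.1° off. Now locating the clamp arm.

Run:
```python
from h import *
for n in ('scene','side'):
    f=cam(n);P=cloud(f).reshape(-1,3)
    u,v=wf(P[:,0],P[:,1])
    m=(u>.58)&(u<.72)&(v>.17)&(v<.235)&(P[:,2]>.075)&(P[:,2]<.2)
    print(n)
    for lo in np.arange(.075,.18,.01):
        k=m&(P[:,2]>=lo)&(P[:,2]<lo+.01)
        if k.sum()>3: print(round(lo,3),k.sum(),'u',np.percentile(u[k],[3,50,97]).round(4),'v',np.percentile(v[k],[3,50,97]).round(4))
```

```text
scene
0.075 32 u [0.5911 0.6724 0.6819] v [0.1813 0.2194 0.2284]
0.085 52 u [0.6552 0.6722 0.6818] v [0.1835 0.2112 0.2307]
0.095 179 u [0.6537 0.669  0.6814] v [0.1788 0.2136 0.2278]
0.105 31 u [0.6594 0.6662 0.6691] v [0.1869 0.2069 0.221 ]
0.115 27 u [0.6564 0.6629 0.6651] v [0.1945 0.2075 0.2143]
0.125 26 u [0.6536 0.6601 0.6619] v [0.1942 0.2056 0.2139]
0.135 33 u [0.638 0.657 0.659] v [0.1945 0.2089 0.2137]
0.145 69 u [0.6307 0.6399 0.6562] v [0.1942 0.2058 0.2137]
0.155 43 u [0.6366 0.6502 0.6533] v [0.1948 0.2038 0.2137]
0.165 33 u [0.6425 0.6469 0.6503] v [0.1937 0.2031 0.2136]
side
0.075 39 u [0.6513 0.6667 0.6801] v [0.1753 0.1808 0.2185]
0.085 40 u [0.6514 0.663  0.6792] v [0.1728 0.182  0.2204]
0.095 66 u [0.6513 0.6658 0.679 ] v [0.1764 0.188  0.2254]
0.105 10 u [0.6547 0.6593 0.6647] v [0.1899 0.1929 0.1959]
0.115 7 u [0.6547 0.6575 0.6606] v [0.1897 0.1935 0.1954]
0.125 9 u [0.6504 0.6539 0.6596] v [0.1902 0.1944 0.2025]
0.135 16 u [0.6311 0.6476 0.6559] v [0.1895 0.1929 0.1972]
0.145 32 u [0.6288 0.639  0.6515] v [0.1903 0.1952 0.2113]
0.155 21 u [0.6388 0.6447 0.649 ] v [0.1909 0.1978 0.2091]
0.165 5 u [0.641  0.6427 0.6467] v [0.1952 0.205  0.2098]
```

The arm leans about 0.3 rad already, at v≈203 mm and 10 mm thick. I'll pass over it with shut fingers and push from behind.

```bash
python3 -c "
from h import *
fplan(.685,.2025,.22,175)"
```

```text
clock 57.2 pos [0.4778 0.1576 0.1821] psi 175.0 F [ 0.1 -0.3  0.1] w 0.0938
  shift [-0.2222, 0.0037, -0.0409] turn [-0.002, -0.013, 0.0] rows>= 4.5
  now uv [0.4623 0.1986]
```

```bash
python3 -m handwheel '[[255,0,0,-0.04,0,0,0],[255,0,0,-0.04,-0.002,-0.013,0],[255,0,0,-0.041,-0.002,-0.013,0],[255,0,0,-0.041,-0.002,-0.013,0],[255,0,0,-0.041,-0.002,-0.013,0],[255,0,0,-0.041,-0.002,-0.013,0],[255,-0.04,0.001,-0.041,-0.002,-0.013,0],[255,-0.08,0.002,-0.041,-0.002,-0.013,0],[255,-0.12,0.003,-0.041,-0.002,-0.013,0],[255,-0.16,0.0037,-0.041,-0.002,-0.013,0],[255,-0.2,0.0037,-0.041,-0.002,-0.013,0],[255,-0.222,0.0037,-0.041,-0.002,-0.013,0],[255,-0.222,0.0037,-0.041,-0.002,-0.013,0],[255,-0.222,0.0037,-0.041,-0.002,-0.013,0],[255,-0.222,0.0037,-0.041,-0.002,-0.013,0],[255,-0.222,0.0037,-0.041,-0.002,-0.013,0],[255,-0.222,0.0037,-0.041,-0.002,-0.013,0]]'; python3 -c "
from h import *
fplan(.685,.2025,.148,175)
f=cam('scene');cv2.imwrite('pics/t.png',cv2.resize(f['pixels'][150:350,230:470],None,fx=2.5,fy=2.5))"
```

```text
clock: 58.9
tool_pos: [0.6995, 0.1425, 0.2205]
tool_rot: [-0.136, -3.139, -0.001]
ft_force: [0.5, 1.2, -0.8]
gripper_width: 0.0006
clock 58.9 pos [0.6995 0.1425 0.2205] psi 175.0 F [ 0.5  1.2 -0.8] w 0.0006
  shift [-0.0006, -0.0004, 0.0725] turn [0.001, -0.0, 0.001] rows>= 1.5
  now uv [0.6844 0.2029]
```

View pics/t.png

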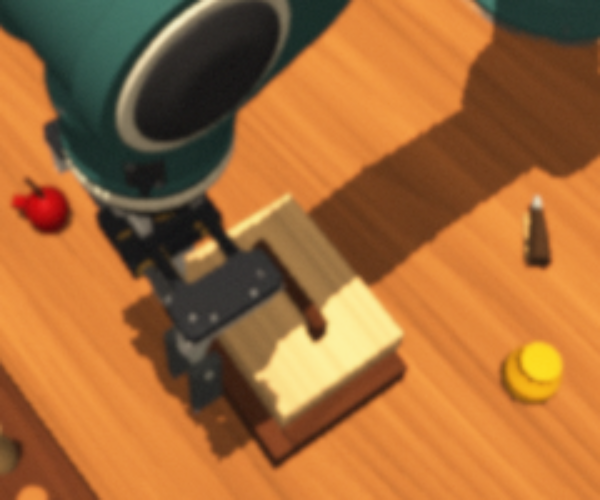

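```bash
python3 -m handwheel '[[255,0,0,0.03,0,0,0],[255,0,0,0.06,0,0,0],[255,0,0,0.0725,0,0,0],[255,0,0,0.0725,0,0,0],[255,0,0,0.0725,0,0,0]]'; python3 -m handwheel '[[255,0.01,0,0,0,0,0],[255,0.018,0,0,0,0,0],[255,0.024,0,0,0,0,0],[255,0.03,0,0.002,0,0,0],[255,0.035,0,0.004,0,0,0],[255,0.04,0,0.007,0,0,0],[255,0.045,0,0.01,0,0,0],[255,0.045,0,0.01,0,0,0]]'; python3 -c "
from h import *
fplan(.639,.2025,.138,175)
f=cam('side');cv2.imwrite('pics/u.png',cv2.resize(f['pixels'][80:280,220:460],None,fx=2.5,fy=2.5))"
```

```text
clock: 59.45
tool_pos: [0.7001, 0.1425, 0.1493]
tool_rot: [0.136, 3.138, 0.001]
ft_force: [0.3, 0.0, -0.6]
gripper_width: 0.0007
clock: 60.25
tool_pos: [0.6549, 0.1466, 0.14]
tool_rot: [0.135, 3.137, 0.003]
ft_force: [-5.8, -0.2, 14.0]
gripper_width: 0.0003
clock 60.2 pos [0.6549 0.1466 0.14  ] psi 175.1 F [-5.8 -0.2 14. ] w 0.0003
  shift [0.0006, -0.0006, 0.002] turn [0.002, 0.001, 0.001] rows>= 0.0
  now uv [0.6396 0.2031]
```

View pics/u.png

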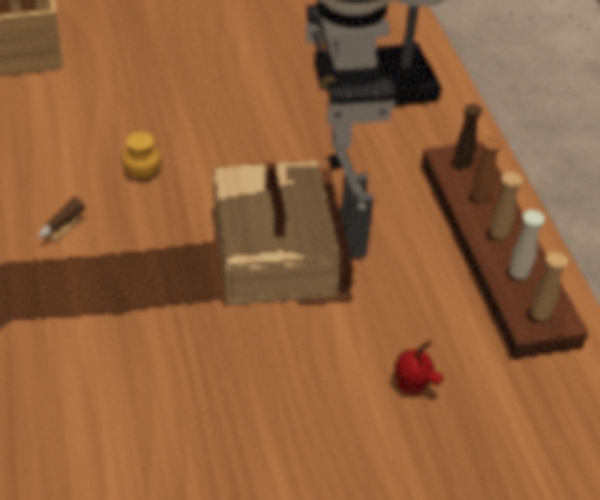

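Run:
```python
from h import *
f=cam('side');cv2.imwrite('pics/u2.png',cv2.resize(f['pixels'][120:200,320:420],None,fx=6,fy=6,interpolation=cv2.INTER_CUBIC))
f=cam('scene');cv2.imwrite('pics/u3.png',cv2.resize(f['pixels'][230:330,260:380],None,fx=5,fy=5,interpolation=cv2.INTER_CUBIC))
P=cloud(f).reshape(-1,3)
u,v=wf(P[:,0],P[:,1])
m=(u>.58)&(u<.72)&(v>.185)&(v<.22)&(P[:,2]>.095)&(P[:,2]<.2)
for lo in np.arange(.095,.2,.01):
        k=m&(P[:,2]>=lo)&(P[:,2]<lo+.01)
        if k.sum()>3: print(round(lo,3),k.sum(),'u',np.percentile(u[k],[3,50,97]).round(4),'v',np.percentile(v[k],[3,50,97]).round(4))
```

```text
0.095 83 u [0.6557 0.6684 0.6802] v [0.1858 0.2039 0.2197]
0.105 29 u [0.659  0.6638 0.6668] v [0.1946 0.2054 0.2141]
0.115 27 u [0.6541 0.661  0.6629] v [0.1942 0.2057 0.2137]
0.125 36 u [0.6486 0.6569 0.6599] v [0.1936 0.2064 0.2138]
0.135 32 u [0.6436 0.6529 0.6552] v [0.1947 0.206  0.2139]
0.145 35 u [0.6285 0.6493 0.6521] v [0.1932 0.2054 0.2142]
0.155 15 u [0.6424 0.647  0.6491] v [0.1983 0.2108 0.2146]
0.165 7 u [0.6477 0.6489 0.6495] v [0.1967 0.2011 0.213 ]
0.175 18 u [0.6352 0.6487 0.6495] v [0.1965 0.2093 0.2156]
0.185 9 u [0.6405 0.6492 0.6496] v [0.2002 0.2115 0.215 ]
```

View pics/u2.png

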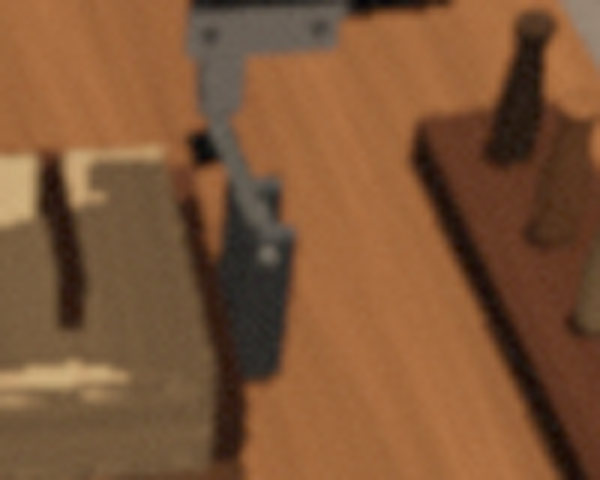

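View pics/u3.png

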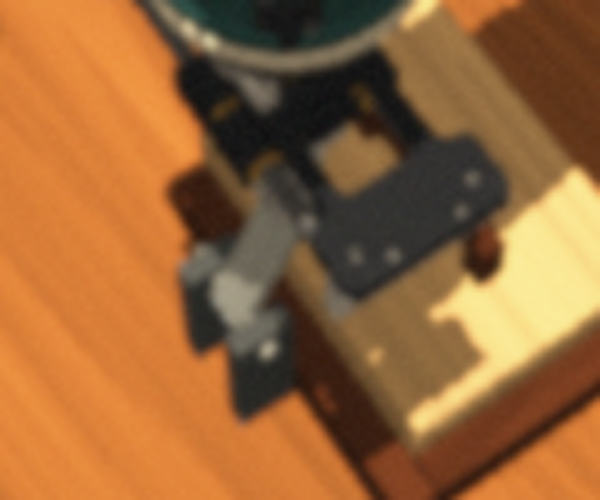

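Run:
```python
from h import *
f=cam('wrist');cv2.imwrite('pics/u4.png',f['pixels']);P=cloud(f)
print(proj(f,np.r_[fw(.6396,.203),.140]))
for (c,r) in [(323,230),(323,250),(323,270),(323,290),(323,310),(300,300),(345,300)]: p=P[r,c];print(c,r,wf(p[0],p[1]).round(4),p[2].round(4))
```

```text
[[321.49256938 220.33628978]]
323 230 [0.6318 0.204 ] 0.1815
323 250 [0.6319 0.2039] 0.2094
323 270 [nan nan] nan
323 290 [0.6134 0.2038] 0.276
323 310 [0.6179 0.2038] 0.2778
300 300 [0.6109 0.1988] 0.2843
345 300 [0.6105 0.2085] 0.2849
```

View pics/u4.png

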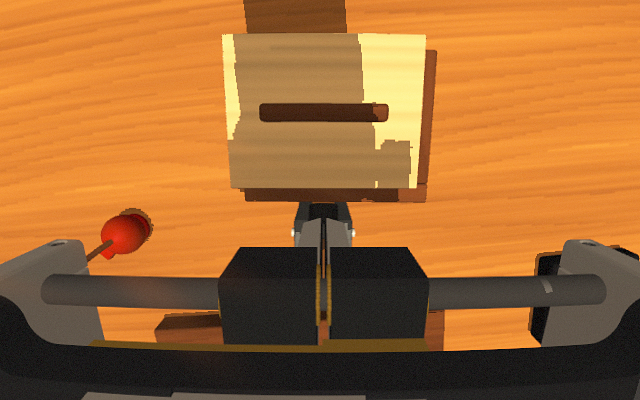

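Run:
```python
from h import *
f=cam('wrist');P=cloud(f)
for c in (300,323,345):
  for r in range(198,250,4): p=P[r,c];print(c,r,wf(p[0],p[1]).round(4),p[2].round(4),f['pixels'][r,c])
cv2.imwrite('pics/u5.png',cv2.resize(f['pixels'][185:255,270:380],None,fx=7,fy=7,interpolation=cv2.INTER_CUBIC))
```

```text
300 198 [0.6481 0.1804] 0.0389 [16 41 76]
300 202 [0.6523 0.1804] 0.0394 [43 41 44]
300 206 [0.6519 0.1816] 0.0567 [39 40 45]
300 210 [0.6517 0.1827] 0.0715 [40 39 46]
300 214 [0.6517 0.1836] 0.0844 [40 46 50]
300 218 [0.652  0.1844] 0.0955 [38 45 47]
300 222 [0.6545 0.1846] 0.0988 [57 66 68]
300 226 [0.6578 0.1846] 0.0995 [55 61 67]
300 230 [0.6617 0.1845] 0.0989 [52 59 65]
300 234 [0.665  0.1845] 0.0996 [ 94 105 116]
300 238 [0.6305 0.1922] 0.1974 [ 87 101 111]
300 242 [0.6301 0.1926] 0.2037 [ 86 100 111]
300 246 [0.6304 0.1929] 0.208 [ 93 107 121]
323 198 [0.6477 0.2043] 0.0407 [24 44 79]
323 202 [0.6626 0.2044] -0.0006 [ 33  73 134]
323 206 [0.627  0.2041] 0.1478 [22 30 25]
323 210 [0.6292 0.2041] 0.1498 [23 22 24]
323 214 [0.6316 0.2041] 0.1512 [24 27 30]
323 218 [0.6342 0.2041] 0.1517 [17 25 24]
323 222 [0.6317 0.204 ] 0.1677 [24 20 24]
323 226 [0.632 0.204] 0.1743 [53 53 55]
323 230 [0.6319 0.204 ] 0.1814 [45 47 53]
323 234 [0.6322 0.204 ] 0.1871 [51 57 59]
323 238 [0.6322 0.204 ] 0.193 [42 47 51]
323 242 [0.6317 0.204 ] 0.1998 [34 58 83]
323 246 [0.6321 0.204 ] 0.2039 [32 55 86]
345 198 [0.6474 0.227 ] 0.0417 [15 42 78]
345 202 [0.6519 0.2271] 0.041 [44 49 51]
345 206 [0.6522 0.226 ] 0.0555 [38 42 50]
345 210 [0.6517 0.2249] 0.0715 [37 44 43]
345 214 [0.6518 0.2239] 0.0841 [45 48 51]
345 218 [0.6521 0.2231] 0.0951 [40 44 48]
345 222 [0.654  0.2228] 0.1003 [51 57 60]
345 226 [0.6578 0.2229] 0.0996 [103 118 127]
345 230 [0.6308 0.2162] 0.1845 [ 90 107 117]
345 234 [0.6304 0.2157] 0.1919 [ 90 101 117]
345 238 [0.6306 0.2153] 0.1972 [ 87 100 113]
345 242 [0.6305 0.2149] 0.2029 [ 88 101 114]
345 246 [0.6303 0.2145] 0.2083 [ 94 110 119]
```

View pics/u5.png

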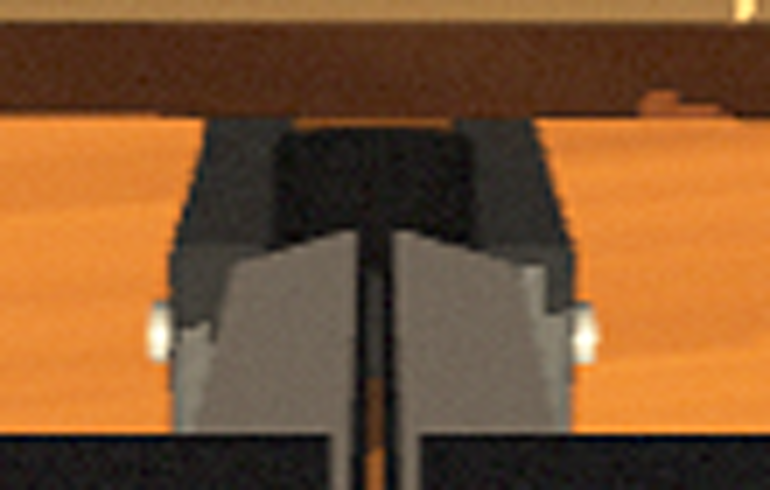

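```bash
python3 -m handwheel '[[255,-0.005,0,-0.03,0,0,0],[255,-0.02,0,-0.04,0,0,0],[255,-0.045,0,-0.04,0,0,0],[255,-0.048,0,-0.04,0,0,0],[255,-0.048,0,-0.04,0,0,0],[255,-0.048,0,-0.04,0,0,0]]'
python3 - <<'E'
from h import *
s=robot.observe();print(s['tool_pos'],s['ft_force'],wf(*s['tool_pos'][:2]))
f=cam('wrist');cv2.imwrite('pics/u6.png',f['pixels'][180:260,270:380].repeat(6,0).repeat(6,1));P=cloud(f)
for c in (312,334):
  for r in range(204,240,3): p=P[r,c];print(c,r,wf(p[0],p[1]).round(4),p[2].round(4))
f=cam('scene');P=cloud(f).reshape(-1,3);u,v=wf(P[:,0],P[:,1]);uu,vv=wf(*s['tool_pos'][:2])
m=(abs(u-uu)<.014)&(abs(v-vv)<.016)&(P[:,2]>.12);print('scene min z of finger',np.sort(P[m][:,2])[:12].round(3))
f=cam('side');P=cloud(f).reshape(-1,3);u,v=wf(P[:,0],P[:,1])
m=(abs(u-uu)<.014)&(abs(v-vv)<.016)&(P[:,2]>.12);print('side min z of finger',np.sort(P[m][:,2])[:12].round(3))
E
```

```text
clock: 61.1
tool_pos: [0.7022, 0.1423, 0.1797]
tool_rot: [0.136, 3.138, 0.002]
ft_force: [-0.6, -0.2, -0.9]
gripper_width: 0.0004
[0.70218795 0.14233423 0.17972055] [-0.59528145 -0.16416382 -0.9112459 ] [0.68711067 0.20299231]
312 204 [0.7224 0.1898] 0.0006
312 207 [0.7265 0.1898] 0.0004
312 210 [0.731  0.1897] -0.0008
312 213 [0.7351 0.1897] -0.0009
312 216 [0.7394 0.1896] -0.0013
312 219 [0.7432 0.1896] -0.0002
312 222 [0.6775 0.1974] 0.2117
312 225 [0.6778 0.1975] 0.2165
312 228 [0.678  0.1977] 0.2211
312 231 [0.6778 0.1979] 0.2265
312 234 [0.6777 0.198 ] 0.2316
312 237 [0.6778 0.1982] 0.2355
334 204 [0.7226 0.2188] -0.0002
334 207 [0.7267 0.2188] -0.0004
334 210 [0.7311 0.2189] -0.0014
334 213 [0.7346 0.2188] 0.0009
334 216 [0.7397 0.219 ] -0.0022
334 219 [0.7432 0.2189] -0.0001
334 222 [0.6774 0.2104] 0.2121
334 225 [0.6778 0.2103] 0.2163
334 228 [0.6777 0.2101] 0.2218
334 231 [0.6777 0.2099] 0.2267
334 234 [0.6781 0.2098] 0.2303
334 237 [0.6778 0.2095] 0.2356
scene min z of finger [0.215 0.223 0.232 0.236 0.238 0.24  0.241 0.244 0.246 0.248 0.249 0.251]
side min z of finger [0.208 0.208 0.209 0.211 0.211 0.212 0.212 0.214 0.214 0.214 0.214 0.215]
```

View pics/u6.png

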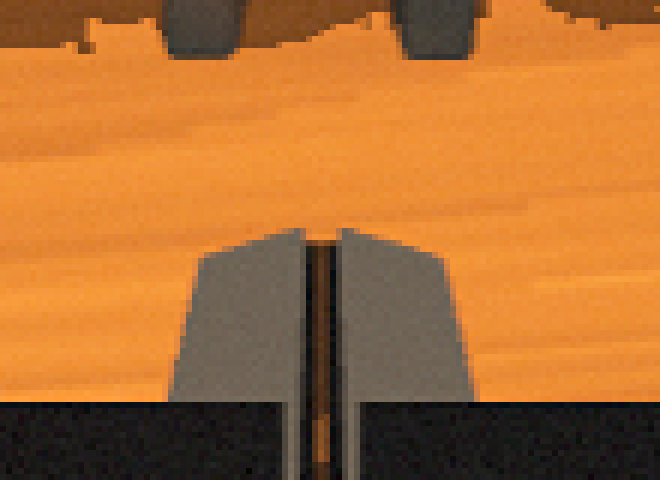

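Depth from all three cameras puts the true fingertips about 26 mm above the TCP reading. They had landed on the arm's end rather than its back, so I'll go in 26 mm lower.

```bash
python3 -m handwheel '[[255,0,0,0.03,0,0,0],[255,0,0,0.059,0,0,0],[255,0,0,0.059,0,0,0],[255,0,0,0.059,0,0,0]]'; python3 -m handwheel '[[255,0.01,0,0,0,0,0],[255,0.018,0,0,0,0,0],[255,0.025,0,0,0,0,0],[255,0.03,0,0,0,0,0],[255,0.034,0,0.001,0,0,0],[255,0.0375,0,0.0025,0,0,0],[255,0.043,0,0.005,0,0,0],[255,0.048,0,0.0085,0,0,0],[255,0.048,0,0.0085,0,0,0]]'; python3 -c "
from h import *
fplan(.639,.2025,.112,175)
f=cam('side');cv2.imwrite('pics/v1.png',cv2.resize(f['pixels'][110:210,300:420],None,fx=5,fy=5,interpolation=cv2.INTER_CUBIC))"
```

```text
clock: 61.65
tool_pos: [0.7024, 0.1428, 0.122]
tool_rot: [0.135, 3.138, 0.003]
ft_force: [0.1, 0.5, 0.6]
gripper_width: 0.0004
clock: 62.55
tool_pos: [0.6536, 0.1471, 0.1128]
tool_rot: [-0.135, -3.138, -0.002]
ft_force: [0.1, -0.5, -0.0]
gripper_width: 0.0006
clock 62.5 pos [0.6536 0.1471 0.1128] psi 175.1 F [ 0.1 -0.5 -0. ] w 0.0006
  shift [-0.0007, -0.001, 0.0008] turn [0.002, -0.0, 0.001] rows>= 0.0
  now uv [0.6383 0.2035]
```

View pics/v1.png

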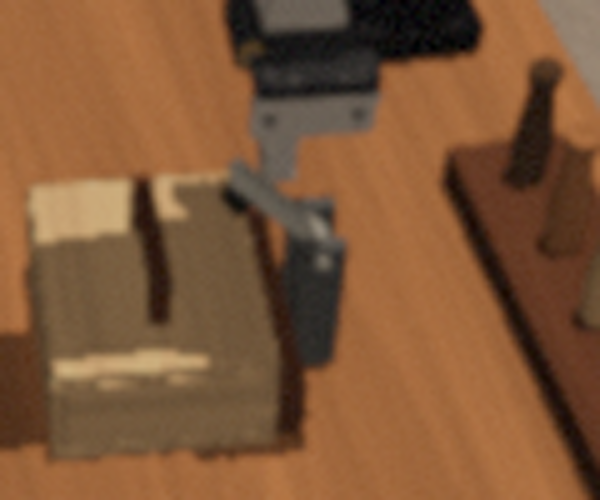

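The arm now leans about 45° with the fingers on its back. Continuing.

```bash
python3 -m handwheel '[[255,0.004,0,0.004,0,0,0],[255,0.008,0,0.008,0,0,0],[255,0.012,0,0.013,0,0,0],[255,0.0155,0,0.018,0,0,0],[255,0.018,0,0.023,0,0,0],[255,0.021,0,0.029,0,0,0],[255,0.021,0,0.029,0,0,0]]'
python3 - <<'E'
from h import *
fplan(.614,.2025,.068,175)
f=cam('side');cv2.imwrite('pics/v2.png',cv2.resize(f['pixels'][110:210,300:420],None,fx=5,fy=5,interpolation=cv2.INTER_CUBIC))
E
```

```text
clock: 63.3
tool_pos: [0.6322, 0.1489, 0.083]
tool_rot: [-0.135, -3.137, -0.002]
ft_force: [-0.1, 0.4, -0.4]
gripper_width: 0.0003
clock 63.3 pos [0.6322 0.1489 0.083 ] psi 175.1 F [-0.1  0.4 -0.4] w 0.0003
  shift [0.0028, -0.0009, 0.015] turn [0.001, -0.002, 0.001] rows>= 0.3
  now uv [0.6168 0.2034]
```

View pics/v2.png

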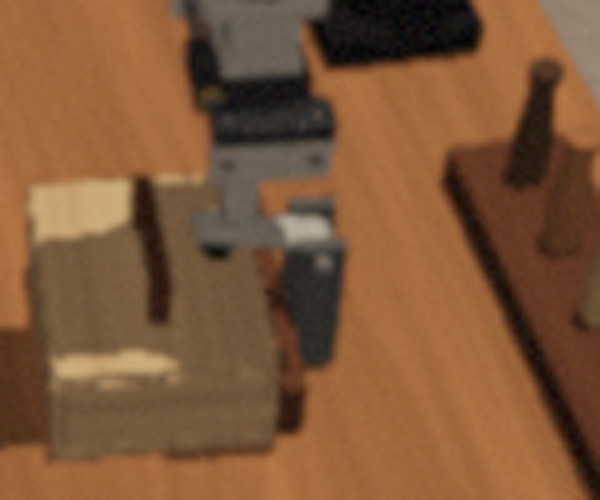

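```bash
python3 -m handwheel '[[255,0.001,0,0.002,0,0,0],[255,0.002,0,0.005,0,0,0],[255,0.002,0,0.008,0,0,0],[255,0.002,0,0.008,0,0,0]]'; python3 -m handwheel '[[255,0,0,0.002,0,0,0],[255,0,0,0.004,0,0,0],[255,0,0,0.004,0,0,0]]'; python3 lid.py .06 .08
cat > arm.py <<'E'
from h import *
for n in ('scene','side'):
    f=cam(n);P=cloud(f).reshape(-1,3);u,v=wf(P[:,0],P[:,1])
    for lo in np.arange(.58,.66,.01):
        k=(u>=lo)&(u<lo+.01)&(v>.196)&(v<.212)&(P[:,2]>.078)&(P[:,2]<.125)
        if k.sum()>2: print(n,round(lo,3),k.sum(),np.percentile(P[k,2],[10,50,90]).round(4))
E
python3 arm.py
```

```text
clock: 63.75
tool_pos: [0.6302, 0.149, 0.075]
tool_rot: [-0.135, -3.137, -0.002]
ft_force: [0.6, 0.8, -0.6]
gripper_width: 0.0004
clock: 64.05
tool_pos: [0.63, 0.1491, 0.0714]
tool_rot: [-0.135, -3.136, -0.002]
ft_force: [-4.5, -0.1, 9.9]
gripper_width: 0.0003
scene 2044 [580.2 154.8] [173.3 134.8] 85.06 zmed 0.0715 tilt deg [-0.36 -0.19]
side 1500 [577.4 152.7] [182.8 135.1] 85.43 zmed 0.0702 tilt deg [0.3  0.65]
wrist 43697 [579.9 154.6] [174.1 134. ] 84.84 zmed 0.0699 tilt deg [0.   0.04]
scene 0.58 3 [0.0942 0.0943 0.0953]
scene 0.59 7 [0.0952 0.0964 0.0983]
scene 0.62 40 [0.0945 0.0974 0.1159]
scene 0.63 33 [0.094  0.0959 0.0975]
scene 0.64 33 [0.0937 0.0957 0.0976]
scene 0.65 31 [0.094  0.0957 0.0979]
scene 0.66 36 [0.0939 0.096  0.0978]
side 0.58 3 [0.0915 0.0917 0.0952]
side 0.59 15 [0.0925 0.0945 0.098 ]
side 0.6 15 [0.0862 0.0981 0.1129]
side 0.61 5 [0.0927 0.0948 0.0956]
side 0.62 4 [0.0916 0.0934 0.0956]
side 0.63 13 [0.0929 0.0951 0.0969]
side 0.64 10 [0.0924 0.0945 0.0952]
side 0.65 10 [0.0913 0.0941 0.0966]
side 0.66 11 [0.0929 0.0952 0.0969]
```

Contact at 10 N with the arm top level at about 95 mm along its whole length. I'll retreat straight up and check.

```bash
python3 -m handwheel '[[255,0,0,-0.01,0,0,0],[255,0,0,-0.04,0,0,0],[255,0,0,-0.09,0,0,0],[255,0.0,0,-0.14,0,0,0],[255,0.1,0,-0.18,0,0,0],[255,0.15,0,-0.18,0,0,0],[255,0.15,0,-0.18,0,0,0],[255,0.15,0,-0.18,0,0,0],[255,0.15,0,-0.18,0,0,0],[255,0.15,0,-0.18,0,0,0]]'; python3 arm.py;python3 lid.py .06 .08
python3 - <<'E'
from h import *
st()
f=cam('scene');cv2.imwrite('pics/x1.png',f['pixels'])
f=cam('side');cv2.imwrite('pics/x2.png',cv2.resize(f['pixels'][100:220,270:430],None,fx=5,fy=5,interpolation=cv2.INTER_CUBIC))
E
```

```text
clock: 65.3
tool_pos: [0.4819, 0.1616, 0.252]
tool_rot: [-0.135, -3.137, -0.002]
ft_force: [1.5, 0.9, -0.0]
gripper_width: 0.0007
scene 0.58 3 [0.092  0.092  0.0943]
scene 0.59 28 [0.0937 0.0955 0.0971]
scene 0.6 30 [0.0938 0.0954 0.0968]
scene 0.61 32 [0.0941 0.0955 0.0973]
scene 0.62 32 [0.094  0.0958 0.0974]
scene 0.63 31 [0.0941 0.0953 0.0964]
scene 0.64 31 [0.0941 0.0955 0.097 ]
scene 0.65 32 [0.0937 0.0951 0.0973]
scene 0.66 35 [0.0949 0.096  0.0983]
side 0.58 5 [0.0904 0.0915 0.0934]
side 0.59 10 [0.0927 0.0945 0.0965]
side 0.6 10 [0.0899 0.0937 0.0953]
side 0.61 13 [0.0917 0.0947 0.0967]
side 0.62 12 [0.092  0.0946 0.0959]
side 0.63 12 [0.0911 0.094  0.0966]
side 0.64 10 [0.0935 0.0951 0.0958]
side 0.65 10 [0.0935 0.0949 0.0968]
side 0.66 7 [0.0922 0.0939 0.0963]
scene 3716 [579.8 153.8] [175.6 135.2] 84.96 zmed 0.0716 tilt deg [-0.24 -0.19]
side 1564 [577.9 153.1] [180.3 135.7] 85.08 zmed 0.0703 tilt deg [0.1  0.56]
wrist 4931 [543.8 157.3] [174.3  66.3] 85.12 zmed 0.0699 tilt deg [ 2.16 -0.13]
{'clock': 65.55, 'tool_pos': [0.482, 0.161, 0.251], 'tool_rot': [-0.136, -3.136, -0.0], 'ft_force': [0.156, -0.573, -0.965], 'gripper_width': 0.0, 'q': [-1.033, 0.173, 0.738, 1.832, -0.126, 1.186, 1.229]}
[[-0.996, 0.087, -0.003], [0.087, 0.996, 0.0], [0.003, -0.0, -1.0]]
```

View pics/x1.png

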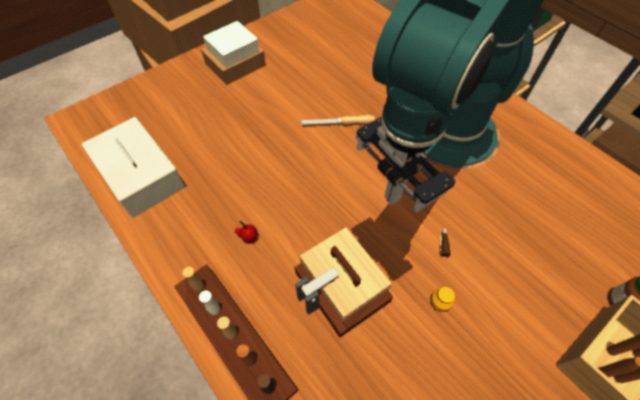

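View pics/x2.png

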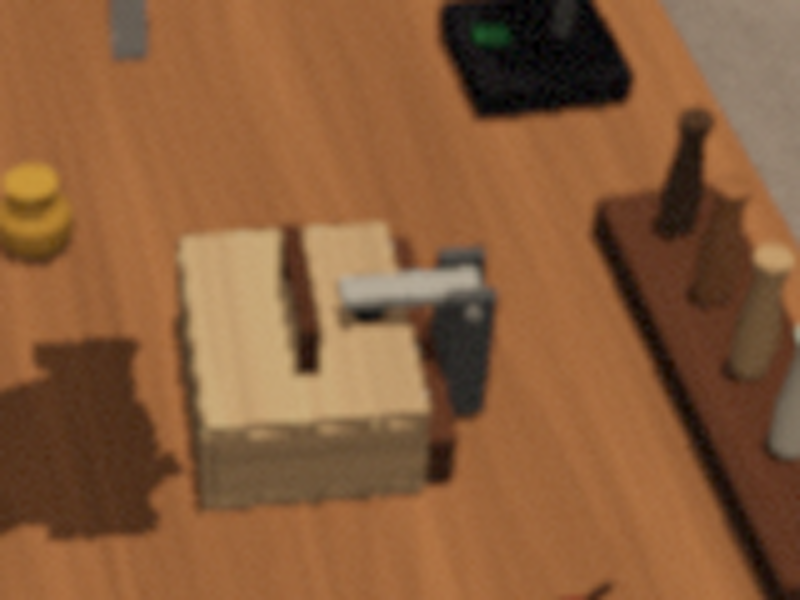

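Run:
```python
from h import *
f=cam('side');P=cloud(f).reshape(-1,3);u,v=wf(P[:,0],P[:,1]);z=P[:,2]
k=(z>.015)&(z<.055)&(u>.5)&(u<.62)&(v>.1)&(v<.13);print('-v wall',k.sum(),np.median(v[k]),np.polyfit(u[k],v[k],1))
f=cam('wrist');P=cloud(f).reshape(-1,3);u,v=wf(P[:,0],P[:,1]);z=P[:,2]
k=(z>.015)&(z<.055)&(v>.12)&(v<.28)&(u>.48)&(u<.51);print('-u wall',k.sum(),np.median(u[k]) if k.sum() else 0, np.polyfit(v[k],u[k],1) if k.sum()>9 else 0)
k=(z>.036)&(z<.044)&(u>.49)&(u<.63)&(v>.285)&(v<.32);print('fence side v',np.percentile(v[k],[2,98]) if k.sum() else 0)
```

```text
-v wall 363 0.11559206915659842 [-0.00553426  0.11872987]
-u wall 675 0.4954839001462604 [4.57022441e-04 4.95387671e-01]
fence side v [0.29785755 0.31165756]
```

```bash
python3 -c "
from h import *
print(robot.finish_job())"
```

```text
the job is handed in; nothing more can be done
None
```

I put all four ducks in the case, put the lid on, pushed the closed case into the fence corner and swung the clamp down onto the lid. I handed the job in at about 66 s. The hand-in gives no verdict, so the numbers below are my own last measurements.

| Check | Reading | Judged range |
|---|---|---|
| Case centre in the fence, x | −68 to −69 mm | −72 to −64 mm |
| Case centre in the fence, y | −87 to −88 mm | −92 to −84 mm |
| Case angle to the fence | within 0.4° | 1.7° |
| Lid plate top | 70–72 mm | 66–74 mm (from the lid's height range) |
| Clamp arm | about level, back face 94–96 mm high from tip to hinge | 1.50–1.64 rad |

- **Ducks:** I saw all four upright in the case just before the lid went on, and no duck was left on the counter. I could not see inside after that.
- **Lid tilt:** about 0° in the wrist view before the pushes and as the clamp reached the lid. The scene and side cameras read 0.1–0.6° at the end, which I put down to calibration. The final wrist reading (2.2°) came from a partly hidden view, so I left it out.
- **Other whistles:** the cherry, pot and horn looked unmoved, and I never touched them.
- **Robot:** it ended with the arm clear above everything.

Two things went wrong on the way and I fixed both:
- **First duck grasp:** it slipped because the fingers closed too high on the body. A lower grasp held.
- **First clamp push:** the fingers landed on the arm's end instead of its back, because the real fingertips sit about 26 mm above the reported tool point. Going in lower worked.

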